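# Nest the cellar dippers on their hook

### The job

Put the hook arm on the post of the draining stand with its hook out over the drip tray, turning it until its teeth drop into the slots of the seat and it is fully home. Then hang the three dippers on that one hook by their wire handles, upright, largest first, next the middle one and then the smallest, each in front of the one before and with its cup nested inside the larger cup. Leave all three hanging free, and do not disturb the bottles, glass and other things around.

Things in the scene. Friction and masses are not known exactly. Their poses are not given: they have to be found in the camera images.
- stand: Steel draining stand, fixed. Origin: post axis on the chest top; z up, -x out over the drip tray. Tray 205 x 150 mm, rim 13 mm high, from 35 mm behind to 170 mm in front of the post axis. Post 28 mm thick, with a rubber buffer ring of 56 mm diameter from 92 to 116 mm up, on which hanging cups lean.
- stand_seat (a point): Toothed seat on top of the post: centre of its flat floor, 160 mm above the chest; axes as the stand. Four blocks 7.5 mm high leave a plus-shaped slot, 10.4 mm wide, along x and y. A round spigot, 20 mm in diameter, 45 mm high, its top 12 mm tapered, stands in the centre.
- hook_arm: Loose steel hook arm, 0.34 kg, standing on its hub. Hub 33 mm in diameter, 57 mm high, with a 22 mm bore from below, 46 mm deep, and below it four teeth 8 mm wide, 8 mm long, at +x, -x, +y, -y. Origin: hub axis at the tooth ends; z up, -x along the hook. Home, its origin is at the seat's floor.
- hook_hub (a point): Grip point on the hub's axis, 44 mm above the tooth ends; axes as the arm; squeeze the hub across y. The hook is a flat bar, 14 mm wide, 6 mm thick, rising 3 degrees away from the hub; at 85 mm from the hub axis it bends up; the tip ends 102 mm out, about 18 mm above the bar.
- hook_a (a point): Point on the upper face of the hook, 34 mm from the hub axis: a good place for the top bar of the first dipper. Axes as the arm.
- hook_b (a point): Point on the upper face of the hook, 52 mm from the hub axis: a good place for the second.
- hook_c (a point): Point on the upper face of the hook, 70 mm from the hub axis: a good place for the third.
- large: The largest dipper: plain steel cup, 120 mm across the rim, 96 mm across the flat bottom, 70 mm deep, wall 2 mm, with an upright wire-loop handle at one side; 0.28 kg. Origin: centre of its underside. Axes: z up, x from the cup's axis towards the handle (handle plane at x = 59.7 mm), y across the handle.
- large_grip (a point): Grip point in the largest dipper's handle, 153 mm above its underside, midway between the two upright 5 mm wires (38 mm wide outside, 28 mm inside; squeeze them together along y), 22 mm below the middle of the top bar. Axes as the dipper: the cup is on the -x side.
- large_top (a point): Middle of the top bar of the largest dipper's handle (centre of the 5 mm wire, 175 mm above the underside). Below it the loop is open for 94 mm, down to a cross wire just above the rim.
- medium: The middle dipper: plain steel cup, 84 mm across the rim, 66 mm across the flat bottom, 56 mm deep, wall 2 mm, with an upright wire-loop handle at one side; 0.18 kg. Origin: centre of its underside. Axes: z up, x from the cup's axis towards the handle (handle plane at x = 40.6 mm), y across the handle.
- medium_grip (a point): Grip point in the middle dipper's handle, 139 mm above its underside, midway between the two upright 5 mm wires (38 mm wide outside, 28 mm inside; squeeze them together along y), 22 mm below the middle of the top bar. Axes as the dipper: the cup is on the -x side.
- medium_top (a point): Middle of the top bar of the middle dipper's handle (centre of the 5 mm wire, 161 mm above the underside). Below it the loop is open for 94 mm, down to a cross wire just above the rim.
- small: The smallest dipper: plain steel cup, 46 mm across the rim, 36 mm across the flat bottom, 44 mm deep, wall 2 mm, with an upright wire-loop handle at one side; 0.1 kg. Origin: centre of its underside. Axes: z up, x from the cup's axis towards the handle (handle plane at x = 18 mm), y across the handle.
- small_grip (a point): Grip point in the smallest dipper's handle, 127 mm above its underside, midway between the two upright 5 mm wires (38 mm wide outside, 28 mm inside; squeeze them together along y), 22 mm below the middle of the top bar. Axes as the dipper: the cup is on the -x side.
- small_top (a point): Middle of the top bar of the smallest dipper's handle (centre of the 5 mm wire, 149 mm above the underside). Below it the loop is open for 94 mm, down to a cross wire just above the rim.
- bottle_reserve: tall wine bottle at the back (a bystander; origin at its foot)
- brass_lantern: brass lantern (a bystander; origin at its foot)
- tasting_glass_1: tasting glass (a bystander; origin at its foot)
- spit_beaker: stoneware beaker (a bystander; origin at its foot)
- wing_corkscrew: wing corkscrew (a bystander; origin at its foot)
Mind the look-alikes: they are no part of the job. Leave any orange look-alike of the hook_arm alone.

How it is judged:
By the outcome, as a careful person would: the job done as asked, in the order asked, and still so for the second after the job is handed in, with the robot touching nothing.
It also fails if it takes over 72 s, if anything falls off the work surface, if the arm or the gripper's body presses on something with over 40 N, if the wrist force passes 120 N, or if a joint passes its speed limit or range.

### The arm

A 6-joint arm with a two-finger parallel gripper is mounted at the origin on a cart in front of the work surface, level with it; the furniture and walls round the work are solid. World frame = base frame: x ahead of the robot, y to its left, z up, the work surface at z = 0. Lengths are in m, angles in rad, forces in N, time in s.
With the tool pointing down it reaches from about 0.325 to 0.9 m from the base axis. Payload 3.5 kg.
Tool frame: the origin (TCP) lies at the very end of the fingers, on their centre line; the grasp point (between the pads) lies 19 mm behind it; z points along the fingers, y is the line along which they close (so a half turn about z gives the same grasp; the last joint's range is limited). The gripper opens to 85 mm and grips with 20 to 120 N. Pads are 22 mm wide; open, the fingers measure 114 mm over their backs; the gripper's body (76 mm by 85 mm) begins 54 mm behind the grasp point. The pads swing forward as they close: fully open they stand 13 mm farther back than shut.
Start: joints at [1.024, 0.276, -0.026, 1.268, 0, 1.467], TCP at [0.268, 0.564, 0.231] pointing down, gripper open.
Joint ranges: [-3.12, 3.12], [-0.85, 1.88], [-1.08, 1.24], [-1.95, 2.15], [-1.57, 1.53], [-3.14, 3.14]. Speed limits (rad/s): [2.57, 2.57, 3.14, 3.14, 3.14, 3.14].

### API

Orientations are given as a unit quaternion [x, y, z, w].
In Python, from bench import monitor, vision, r gives the robot as it stands. The module is installed in compiled form; this text tells all that it offers.
- The arm moves only by the tool send_rows, never from a script. Its argument "steps" is a list of rows, each an object with "slide": the shift along the tool's x, y, z as a fraction of full scale, a list of three; "rotation": the turn, a rotation vector about the tool's x, y, z as a fraction of full scale, a list of three. In form: [{"slide": [tx, ty, tz], "rotation": [wx, wy, wz]}, ...]. A call has exactly 8 rows; each row is the pose to reach, as a shift and turn from the pose commanded when the call began, along the tool's axes at that moment; what a row does not reach only later rows make up. Full scale, the value 1, is 30 cm for a shift and 45 degrees for a turn. A row lasts 1/10 s, in which the tool goes at most 50 mm and 8.59 degrees, less where a joint would pass 70% of its speed; a pose out of reach is approached as far as the arm can. A call with a number of a shift or a turn outside -1 to 1 is refused whole. A call with a gripper value outside its range is refused whole. "claw" is the closure, from 0 (fully open) to 1 (shut), set as the call begins (left out, the last holds). The fingers move at their own pace and stop on an object; "grip_force" is the grip in N (left out, the last holds). Time passes only in rows, so rows that repeat a pose let the fingers close, or fill a call up. It gives the time, the measured TCP pose, the force, the opening and the grip force at its end, in the units of the state.
- monitor.get_obs(): the state, without advancing time (a new reading comes with each control period).
- vision.camera(name): name is "scene" or "side" or "wrist"; returns the picture (420x560x3 uint8, red, green, blue); there is no depth.
- vision.camera_info(name): a dict with "fov_y" (degrees; the focal length in pixels is half the picture's height over the tangent of half this angle, whatever the lens; pixels are square), "cx", "cy" (the principal point, pixels), "R" (3x3) and "t" (3): a world point X has camera coordinates R X + t. Camera axes: x right, y down, z forward; pixel columns grow to the right and rows downward; lengths in m; the calibration is good to about 2 mm. A picture is of the moment at which its call begins: read the wrist's pose just before it. camera_info takes no time and is no camera call; for the wrist camera it gives the pose at the moment of the call.
- r.close_job(): hands the job in; it is judged then, once.
The state is a dict: "time_s": time; "joint_pos": joint angles; "dq": joint speeds; "joint_efforts": joint torques, N m; "tcp_pos": TCP position; "tool_rot": TCP orientation; "ft_force": force on the tool from outside, world axes, zero at the start; "moment": the same for the moment, N m; "opening": finger opening in m; "grasp_force": force on a finger pad.
Only numpy, scipy, OpenCV 4.12 (cv2) and the standard library are available. Lean on these libraries where they do the work, as an engineer would, in place of code of your own. Each camera call takes 0.05 s, during which the arm holds its last target. There are 200 camera calls.

## Working session

There is one attempt and no reset: what is moved stays moved. The work goes in short steps, Python scripts to look and compute and a tool call to move; the robot and the scene stay as the last step left them, time stands still between calls to the robot, and variables do not carry over. Pictures are saved under pics/ and viewed, at most 10 in all, crops included, and the job is handed in when it is done.

Besides the shell and the picture viewer there is one more tool, called after "Call:" as name(argument=value, ...), one argument or row to a line, values as JSON. send_rows: Moves the arm, as the interface text tells. Its arguments: {"type":"object","properties":{"steps":{"type":"array"},"claw":{"type":"number"},"grip_force":{"type":"number"}},"required":["steps"]}

```bash
mkdir -p pics; python3 - <<'E'
from bench import monitor, vision, r
import cv2, numpy as np
print(monitor.get_obs())
for n in ["scene","side","wrist"]:
    i=vision.camera_info(n); print(n,i)
    im=vision.camera(n)[:,:,::-1]; cv2.imwrite(f"pics/{n}0.png",im)
E
```

```text
{'time_s': 0.0, 'joint_pos': array([ 1.02360007e+00,  2.77126987e-01, -2.79337309e-02,  1.26800783e+00,
       -2.03547549e-05,  1.46740652e+00]), 'dq': array([-2.57904406e-04, -7.15933183e-05, -1.49907049e-03, -6.15120426e-04,
        4.07102434e-05, -3.88514545e-04]), 'joint_efforts': array([-1.00300407e-03, -4.45515168e+01,  2.95200777e+01,  1.62972469e-02,
       -5.67746281e-05,  3.08573412e-06]), 'tcp_pos': array([0.26794865, 0.56375458, 0.23013855]), 'tool_rot': array([ 2.20086423e-01,  9.75479716e-01, -1.07978158e-03, -3.53441710e-04]), 'ft_force': array([ 0.90174583,  1.05710827, -0.06425857]), 'moment': array([ 0.00106801,  0.06900374, -0.04689058]), 'grasp_force': 0.0, 'opening': 0.08541352629326686}
scene {'fov_y': 57.45132840350912, 'cx': 284.24175616281514, 'cy': 210.01047531614373, 'R': array([[ 0.72184852, -0.69193699,  0.01256679],
       [-0.49106563, -0.52491994, -0.6952076 ],
       [ 0.48763641,  0.49566345, -0.71869915]]), 't': array([-0.40952858,  0.33687485,  0.87390313])}
side {'fov_y': 42.35973566375155, 'cx': 268.9427433674924, 'cy': 214.20406588470237, 'R': array([[ 0.27462607, -0.9615416 , -0.00427554],
       [-0.42428522, -0.11718756, -0.89791376],
       [ 0.86288039,  0.24840458, -0.44015065]]), 't': array([-0.17057107,  0.33823283,  1.36137558])}
wrist {'fov_y': 65.25301551346975, 'cx': 282.09623066222105, 'cy': 204.00625504748967, 'R': array([[ 0.42986185,  0.90289373, -0.00130659],
       [ 0.85645911, -0.40729566,  0.31715618],
       [ 0.28582616, -0.13745238, -0.94837242]]), 't': array([-0.62384999, -0.04173025,  0.38035151])}
```

View pics/scene0.png

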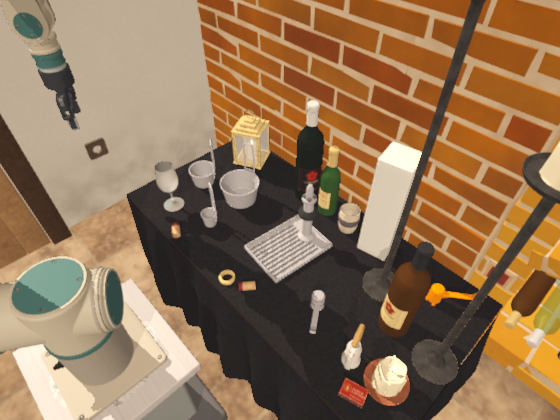

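View pics/side0.png

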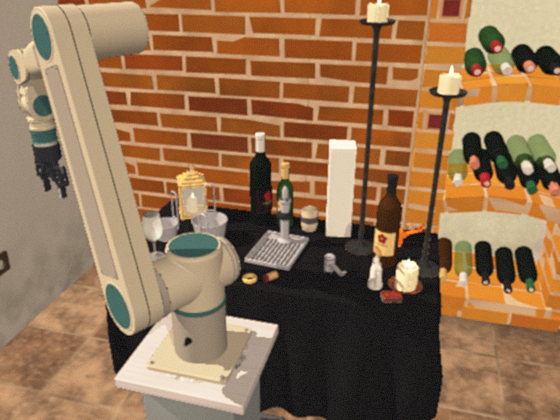

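```bash
cat > h.py <<'E'
import numpy as np, cv2
from bench import monitor, vision, r
def K(i): 
    f=210/np.tan(np.radians(i['fov_y']/2)); return f,i['cx'],i['cy']
def ray(i,u,v):
    f,cx,cy=K(i); d=i['R'].T@np.array([(u-cx)/f,(v-cy)/f,1]); return -i['R'].T@i['t'], d/np.linalg.norm(d)
def onz(i,u,v,z):
    c,d=ray(i,u,v); return c+d*(z-c[2])/d[2]
def proj(i,X):
    f,cx,cy=K(i); c=i['R']@np.array(X)+i['t']; return np.array([cx+f*c[0]/c[2],cy+f*c[1]/c[2]])
def tri(obs): # [(info,u,v)]
    A=np.zeros((3,3));b=np.zeros(3)
    for i,u,v in obs:
        c,d=ray(i,u,v);P=np.eye(3)-np.outer(d,d);A+=P;b+=P@c
    return np.linalg.solve(A,b)
E
python3 - <<'E'
from h import *
s=vision.camera_info('scene'); d=vision.camera_info('side')
for n,u,v,z in [('hub',318,297,.05),('large',240,186,.07),('med',203,172,.056),('small',209,213,.044),('post',308,190,.2),('tray',289,247,.01)]: print(n,onz(s,u,v,z).round(3))
im=cv2.imread('pics/scene0.png'); sd=cv2.imread('pics/side0.png'); w=cv2.imread('pics/wrist0.png')
rs=lambda m,x,y,W,H,k: cv2.resize(m[y:y+H,x:x+W],None,fx=k,fy=k,interpolation=cv2.INTER_CUBIC)
a=rs(im,180,130,90,110,4); b=np.vstack([rs(im,290,275,70,60,4),rs(im,275,175,70,50,4)])
top=np.hstack([a,b]); bot=rs(sd,140,170,160,40,4)
out=np.zeros((600,800,3),np.uint8); out[:440,:640]=top; 
out[440:600,:640]=bot[:160]
out[:160,640:800]=rs(sd,315,245,40,40,4)
out[160:600,640:800]=rs(sd,265,170,40,110,4)
cv2.imwrite('pics/c1.png',out)
E
```

```text
hub [ 0.446 -0.245  0.05 ]
large [0.548 0.177 0.07 ]
med [0.512 0.324 0.056]
small [0.423 0.171 0.044]
post [ 0.581 -0.07   0.2  ]
tray [ 0.525 -0.063  0.01 ]
```

View pics/c1.png

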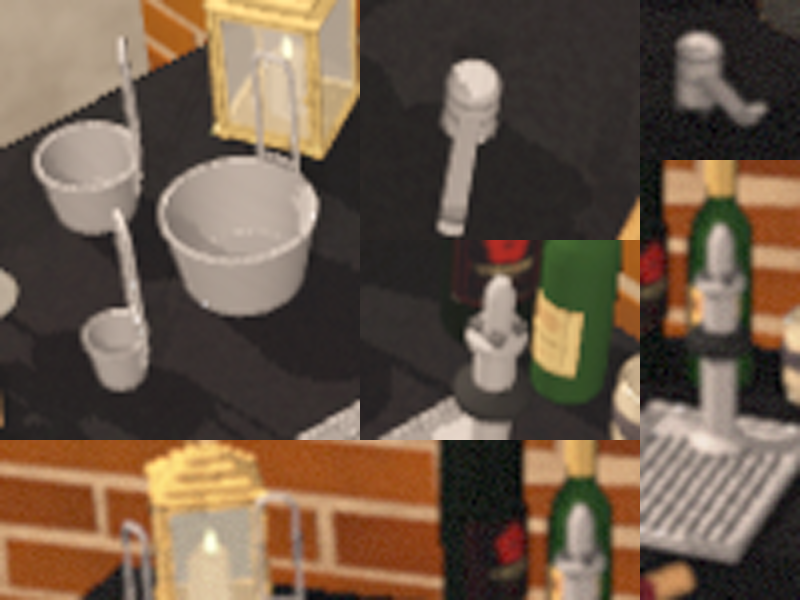

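View pics/wrist0.png

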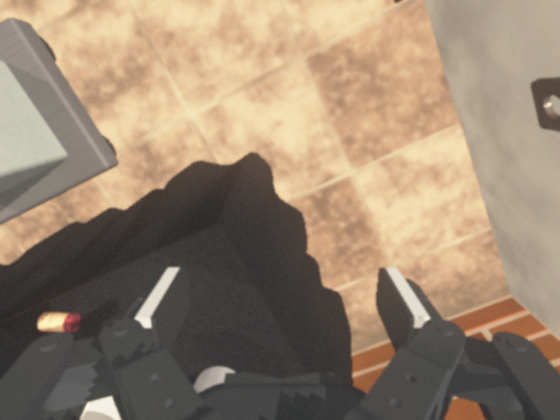

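```bash
python3 - <<'E'
from h import *
s=vision.camera_info('scene'); d=vision.camera_info('side')
hub=tri([(s,318.5,293.8),(d,329.5,256.3)]); tip=tri([(s,312.8,331.3),(d,344.3,271.3)])
print('hub',hub,'tip',tip, 'dist',np.linalg.norm((tip-hub)[:2]),'yaw(-x dir)',np.degrees(np.arctan2(*(tip-hub)[1::-1])))
print('hub onz57/65',onz(s,318.5,293.8,.057),onz(s,318.5,293.8,.065))
print('spigot',tri([(s,310,186),(d,284.7,187.5)]),onz(s,310,186,.205),onz(d,284.7,187.5,.205))
c=[onz(s,u,v,.013) for u,v in [(246,246),(288,217),(331,245),(272,276)]]
for a in range(4): 
    e=c[(a+1)%4]-c[a]; print('tray',c[a].round(3),'edge',np.linalg.norm(e).round(3),np.degrees(np.arctan2(e[1],e[0])).round(1))
for n,h,hp,z,cp in [('large',.175,(249.1,144.3),.07,(239.75,181.5)),('medium',.161,(210.5,140),.056,(202,170)),('small',.149,(209.5,183),.044,(208.75,213.75))]:
    t=onz(s,*hp,h); q=onz(s,*cp,z); e=(t-q)[:2]
    print(n,'top',t.round(3),'cup',q.round(3),'dist',np.linalg.norm(e).round(4),'yaw',np.degrees(np.arctan2(e[1],e[0])).round(1),'side px of top',proj(d,t).round(1))
print(tri([(s,249.1,144.3),(d,209.5,184.2)]),tri([(s,210.5,140),(d,173.8,191.8)]))
E
```

```text
hub [ 0.45230364 -0.24134441  0.05071027] tip [ 0.36838009 -0.30019532  0.05681117] dist 0.10250166770004529 yaw(-x dir) -144.96015961932207
hub onz57/65 [ 0.44941742 -0.24239851  0.057     ] [ 0.44532551 -0.24533328  0.065     ]
spigot [ 0.59647652 -0.06187791  0.19983351] [ 0.59185063 -0.0661435   0.205     ] [ 0.58553582 -0.06429884  0.205     ]
tray [0.437 0.021 0.013] edge 0.166 -0.3
tray [0.602 0.02  0.013] edge 0.163 -85.3
tray [ 0.616 -0.142  0.013] edge 0.198 169.0
tray [ 0.422 -0.104  0.013] edge 0.126 83.2
large top [0.618 0.209 0.175] cup [0.56  0.194 0.07 ] dist 0.0594 yaw 14.2 side px of top [210.3 183.6]
medium top [0.556 0.322 0.161] cup [0.515 0.334 0.056] dist 0.043 yaw -16.8 side px of top [172.8 190.8]
small top [0.443 0.174 0.149] cup [0.42  0.169 0.044] dist 0.0229 yaw 11.4 side px of top [200.6 213. ]
[0.62133565 0.21318457 0.17085521] [0.55550938 0.31973183 0.15982435]
```

```bash
cat >> h.py <<'E'
from scipy.spatial.transform import Rotation as Ro
def Rt(yaw): # tool x dir yaw deg, pointing down
    a=np.radians(yaw); x=[np.cos(a),np.sin(a),0]; z=[0,0,-1]; return Ro.from_matrix(np.column_stack([x,np.cross(z,x),z]))
def plan(*tg, start=None):
    o=monitor.get_obs(); p,q=(o['tcp_pos'],Ro.from_quat(o['tool_rot'])) if start is None else (np.array(start[:3]),Rt(start[3]))
    print('t',round(o['time_s'],2),'tcp',o['tcp_pos'].round(4),'f',o['ft_force'].round(1),'open',round(o['opening'],4),'gf',round(o['grasp_force'],1), 'q',o['joint_pos'].round(2))
    for t in tg:
        T=Rt(t[3]); s=q.inv().apply(np.array(t[:3])-p)/.3; w=(q.inv()*T).as_rotvec()/np.radians(45)
        print(t,'slide',s.round(4).tolist(),'rot',w.round(4).tolist()); p,q=np.array(t[:3]),T
def shot(name,cam='wrist'):
    i=vision.camera_info(cam); im=vision.camera(cam)[:,:,::-1].copy(); cv2.imwrite(f'pics/{name}.png',im); np.savez(f'pics/{name}.npz',**i); return i,im
def load(name): return {k:v for k,v in np.load(f'pics/{name}.npz').items()}
E
python3 - <<'E'
from h import *
plan([.32,.33,.25,175],[.385,.04,.25,200],[.447,-.243,.165,215])
s=vision.camera_info('scene')
for u,v in [(380,287),(435,362),(250,165),(400,330),(353,365),(335,212),(309,195),(348,232)]: print((u,v),onz(s,u,v,0).round(3))
E
```

```text
t 0.15 tcp [0.2681 0.5639 0.2304] f [ 0.3 -0.1 -0.4] open 0.0852 gf 0.0 q [ 1.02  0.28 -0.03  1.27  0.    1.47]
[0.32, 0.33, 0.25, 175] slide [-0.4912, -0.63, -0.0644] rot [-0.0021, -0.0006, -0.454]
[0.385, 0.04, 0.25, 200] slide [-0.3001, -0.9441, 0.0] rot [0.0, 0.0, -0.5556]
[0.447, -0.243, 0.165, 215] slide [0.1284, -0.9571, 0.2833] rot [0.0, 0.0, -0.3333]
(380, 287) [ 0.612 -0.319  0.   ]
(435, 362) [ 0.541 -0.526  0.   ]
(250, 165) [ 0.688  0.302 -0.   ]
(400, 330) [ 0.548 -0.426  0.   ]
(353, 365) [ 0.399 -0.401  0.   ]
(335, 212) [ 0.734 -0.057  0.   ]
(309, 195) [0.73  0.053 0.   ]
(348, 232) [ 0.699 -0.138  0.   ]
```

Call:
send_rows(
  steps=[
    {"slide":[-0.08,-0.1,-0.06],"rotation":[0,0,-0.1]},
    {"slide":[-0.18,-0.23,-0.064],"rotation":[0,0,-0.2]},
    {"slide":[-0.28,-0.36,-0.064],"rotation":[0,0,-0.3]},
    {"slide":[-0.38,-0.48,-0.064],"rotation":[0,0,-0.4]},
    {"slide":[-0.46,-0.59,-0.064],"rotation":[0,0,-0.454]},
    {"slide":[-0.491,-0.63,-0.064],"rotation":[-0.002,0,-0.454]},
    {"slide":[-0.491,-0.63,-0.064],"rotation":[-0.002,0,-0.454]},
    {"slide":[-0.491,-0.63,-0.064],"rotation":[-0.002,0,-0.454]},
  ],
  claw=0,
)

```text
time_s: 0.95
tcp_pos: [0.3203, 0.3307, 0.2505]
tool_rot: [0.044, 0.999, 0.001, 0.0]
ft_force: [0.1, -0.5, -0.3]
opening: 0.0852
grasp_force: 0.0
```

Call:
send_rows(
  steps=[
    {"slide":[-0.04,-0.13,0],"rotation":[0,0,-0.08]},
    {"slide":[-0.09,-0.28,0],"rotation":[0,0,-0.18]},
    {"slide":[-0.14,-0.43,0],"rotation":[0,0,-0.28]},
    {"slide":[-0.19,-0.58,0],"rotation":[0,0,-0.38]},
    {"slide":[-0.23,-0.73,0],"rotation":[0,0,-0.48]},
    {"slide":[-0.27,-0.86,0],"rotation":[0,0,-0.5556]},
    {"slide":[-0.3,-0.944,0],"rotation":[0,0,-0.5556]},
    {"slide":[-0.3,-0.944,0],"rotation":[0,0,-0.5556]},
  ],
)

```text
time_s: 1.75
tcp_pos: [0.3869, 0.0389, 0.2503]
tool_rot: [-0.172, 0.985, 0.0, 0.001]
ft_force: [-0.6, 0.4, 0.4]
opening: 0.085
grasp_force: 0.0
```

Call:
send_rows(
  steps=[
    {"slide":[0.02,-0.13,0.03],"rotation":[0,0,-0.06]},
    {"slide":[0.04,-0.28,0.08],"rotation":[0,0,-0.12]},
    {"slide":[0.06,-0.43,0.13],"rotation":[0,0,-0.18]},
    {"slide":[0.08,-0.58,0.18],"rotation":[0,0,-0.24]},
    {"slide":[0.1,-0.73,0.23],"rotation":[0,0,-0.3]},
    {"slide":[0.12,-0.87,0.27],"rotation":[0,0,-0.333]},
    {"slide":[0.128,-0.957,0.283],"rotation":[0,0,-0.333]},
    {"slide":[0.128,-0.957,0.283],"rotation":[0,0,-0.333]},
  ],
)

```text
time_s: 2.55
tcp_pos: [0.4494, -0.2441, 0.1637]
tool_rot: [-0.3, 0.954, 0.001, 0.0]
ft_force: [0.2, 0.3, 0.8]
opening: 0.0852
grasp_force: 0.0
```

```bash
python3 - <<'E'
from h import *
plan([.447,-.243,.165,215])
shot('w1')
E
```

```text
t 2.55 tcp [ 0.4494 -0.2441  0.1637] f [0.2 0.3 0.8] open 0.0852 gf 0.0 q [-0.62  0.12 -0.36  1.08  0.   -1.23]
[0.447, -0.243, 0.165, 215] slide [0.0046, 0.0075, -0.0042] rot [0.0012, 0.0016, -0.0019]
```

View pics/w1.png

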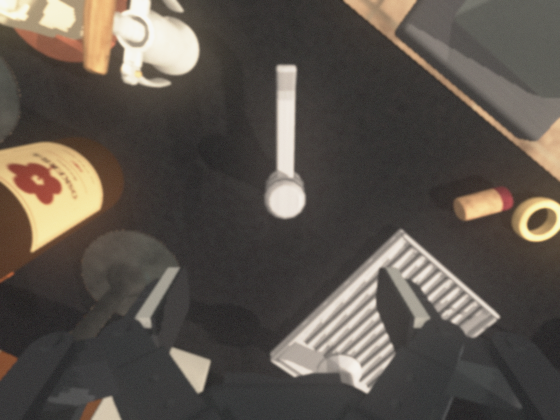

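```bash
python3 - <<'E'
from h import *
i=load('w1')
for z in (.057,.065):
    h=onz(i,285,199,z); print('hub',z,h.round(4))
    t=onz(i,286.5,70,z-.003); e=t-h; print(np.linalg.norm(e[:2]).round(4),np.degrees(np.arctan2(e[1],e[0])).round(1)%360)
c=[onz(i,u,v,.013) for u,v in [(497,317),(403,232),(272,358)]]
for a in (0,1):
    e=c[a+1]-c[a]; print(c[a].round(4),np.linalg.norm(e).round(4),np.degrees(np.arctan2(e[1],e[0])).round(1))
# fit circle radius check
im=cv2.imread('pics/w1.png'); print((285-265,))
f,_,_=K(i)
X=i['R']@np.append(h[:2],.06)+i['t']; print('hub radius px expected',f*.0165/X[2])
E
```

```text
hub 0.057 [ 0.4472 -0.2437  0.057 ]
0.0957 214.4
hub 0.065 [ 0.4451 -0.2453  0.065 ]
0.0927 214.4
[0.4373 0.0268 0.013 ] 0.1495 -96.5
[ 0.4204 -0.1218  0.013 ] 0.2004 -5.2
(20,)
hub radius px expected 20.955653698533826
```

```bash
python3 - <<'E'
from h import *
plan([.447,-.244,.026,214.4],[.447,-.244,.25,200],[.5,-.1,.25,174])
E
```

```text
t 2.6 tcp [ 0.4487 -0.2422  0.164 ] f [ 0.   0.1 -1.1] open 0.0859 gf 0.0 q [-0.62  0.12 -0.37  1.09  0.   -1.23]
[0.447, -0.244, 0.026, 214.4] slide [0.0086, -0.0028, 0.4601] rot [0.0031, 0.0019, 0.0129]
[0.447, -0.244, 0.25, 200] slide [0.0, 0.0, -0.7467] rot [0.0, 0.0, 0.32]
[0.5, -0.1, 0.25, 174] slide [-0.3302, 0.3906, 0.0] rot [0.0, 0.0, 0.5778]
```

Call:
send_rows(
  steps=[
    {"slide":[0.005,0,0.1],"rotation":[0,0,0.013]},
    {"slide":[0.006,0,0.22],"rotation":[0,0,0.013]},
    {"slide":[0.006,0,0.32],"rotation":[0,0,0.013]},
    {"slide":[0.006,0,0.4],"rotation":[0,0,0.013]},
    {"slide":[0.006,0,0.46],"rotation":[0,0,0.013]},
    {"slide":[0.006,0,0.46],"rotation":[0,0,0.013]},
    {"slide":[0.006,0,0.46],"rotation":[0,0,0.013]},
    {"slide":[0.006,0,0.46],"rotation":[0,0,0.013]},
  ],
)

```text
time_s: 3.4
tcp_pos: [0.4474, -0.243, 0.0282]
tool_rot: [-0.296, 0.955, -0.0, 0.001]
ft_force: [0.3, 0.4, -0.8]
opening: 0.0856
grasp_force: 0.0
```

Call:
send_rows(
  steps=[
    {"slide":[0,0,0],"rotation":[0,0,0]},
    {"slide":[0,0,0],"rotation":[0,0,0]},
    {"slide":[0,0,0],"rotation":[0,0,0]},
    {"slide":[0,0,0],"rotation":[0,0,0]},
    {"slide":[0,0,0],"rotation":[0,0,0]},
    {"slide":[0,0,0],"rotation":[0,0,0]},
    {"slide":[0,0,0],"rotation":[0,0,0]},
    {"slide":[0,0,0],"rotation":[0,0,0]},
  ],
  claw=1,
  grip_force=70,
)

```text
time_s: 4.2
tcp_pos: [0.4466, -0.2438, 0.0274]
tool_rot: [-0.296, 0.955, -0.0, 0.001]
ft_force: [0.1, -1.7, 6.0]
opening: 0.0307
grasp_force: 69.4
```

```bash
python3 - <<'E'
from h import *
plan([.447,-.244,.27,200],[.5,-.08,.27,174],[.597,-.0635,.25,174])
E
```

```text
t 4.2 tcp [ 0.4466 -0.2438  0.0274] f [ 0.1 -1.7  6. ] open 0.0307 gf 69.4 q [-0.63  0.27 -0.51  0.78  0.   -1.23]
[0.447, -0.244, 0.27, 200] slide [-0.0018, -0.0019, -0.8086] rot [-0.0007, 0.0018, 0.3199]
[0.5, -0.08, 0.27, 174] slide [-0.353, 0.4533, 0.0] rot [0.0, 0.0, 0.5778]
[0.597, -0.0635, 0.25, 174] slide [-0.3158, 0.0885, 0.0667] rot [0.0, 0.0, 0.0]
```

Call:
send_rows(
  steps=[
    {"slide":[0,0,-0.06],"rotation":[0,0,0]},
    {"slide":[0,0,-0.2],"rotation":[0,0,0]},
    {"slide":[0,0,-0.35],"rotation":[0,0,0.05]},
    {"slide":[0,0,-0.5],"rotation":[0,0,0.15]},
    {"slide":[0,0,-0.65],"rotation":[0,0,0.25]},
    {"slide":[0,0,-0.77],"rotation":[0,0,0.32]},
    {"slide":[0,0,-0.809],"rotation":[0,0,0.32]},
    {"slide":[0,0,-0.809],"rotation":[0,0,0.32]},
  ],
)

```text
time_s: 5.0
tcp_pos: [0.4463, -0.2436, 0.2699]
tool_rot: [-0.174, 0.985, 0.0, 0.001]
ft_force: [-0.1, -0.4, -3.3]
opening: 0.0304
grasp_force: 70.4
```

Call:
send_rows(
  steps=[
    {"slide":[-0.06,0.07,0],"rotation":[0,0,0.1]},
    {"slide":[-0.14,0.17,0],"rotation":[0,0,0.2]},
    {"slide":[-0.22,0.28,0],"rotation":[0,0,0.32]},
    {"slide":[-0.29,0.37,0],"rotation":[0,0,0.44]},
    {"slide":[-0.34,0.44,0],"rotation":[0,0,0.54]},
    {"slide":[-0.353,0.453,0],"rotation":[0,0,0.578]},
    {"slide":[-0.353,0.453,0],"rotation":[0,0,0.578]},
    {"slide":[-0.353,0.453,0],"rotation":[0,0,0.578]},
  ],
)

```text
time_s: 5.8
tcp_pos: [0.4973, -0.0792, 0.2669]
tool_rot: [0.052, 0.999, 0.001, -0.002]
ft_force: [0.3, -0.5, -3.9]
opening: 0.0304
grasp_force: 70.5
```

```bash
python3 - <<'E'
from h import *
plan([.597,-.0635,.25,174])
i,w=shot('w2'); s,im=shot('s2','scene'); d,sd=shot('d2','side')
print(proj(i,[.597,-.0635,.205]))
rs=lambda m,x,y,W,H,k: cv2.resize(m[y:y+H,x:x+W],None,fx=k,fy=k,interpolation=cv2.INTER_CUBIC)
out=np.zeros((600,800,3),np.uint8); out[:420,:560]=w
a=rs(im,255,150,80,133,3); out[:399,560:800]=a
b=rs(sd,240,150,80,60,3); out[420:600,:240]=b
c=rs(im,290,170,40,45,4); out[420:600,240:400]=c
cv2.imwrite('pics/c2.png',out)
E
```

```text
t 5.8 tcp [ 0.4973 -0.0792  0.2669] f [ 0.3 -0.5 -3.9] open 0.0304 gf 70.5 q [-0.29  0.05 -0.22  1.31  0.   -0.18]
[0.597, -0.0635, 0.25, 174] slide [-0.3255, 0.0861, 0.0548] rot [0.0028, -0.0063, 0.0017]
[316.38590074 340.88410049]
```

View pics/c2.png

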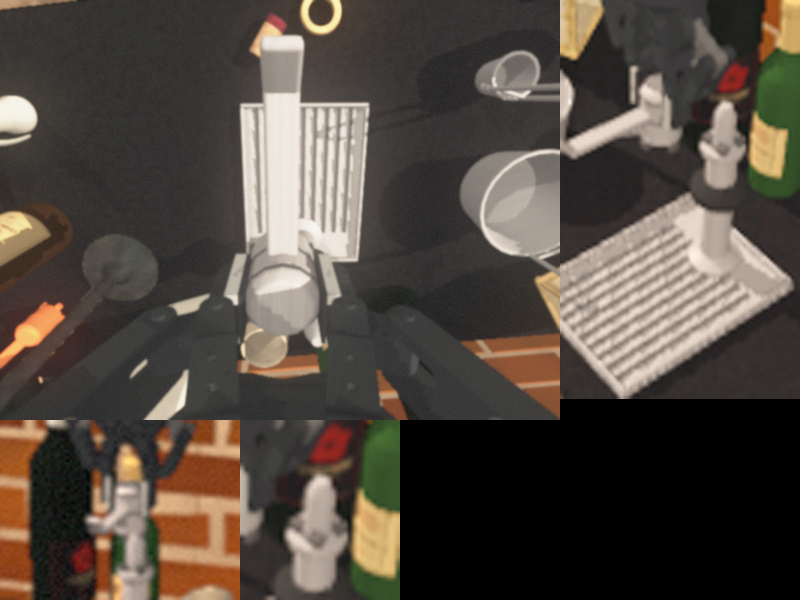

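```bash
python3 - <<'E'
from h import *
i=load('w2')
c=[onz(i,u,v,.013) for u,v in [(241,104),(369,104),(358,261)]]
for a in (0,1):
    e=c[a+1]-c[a]; print(c[a].round(4),np.linalg.norm(e).round(4),np.degrees(np.arctan2(e[1],e[0])).round(1))
m=(c[0]+c[1])/2; a=np.radians(-6); print('post from front',m+.17*np.array([np.cos(a),np.sin(a),0]), 'side offs', c[2])
# from edge back corner: -35mm along x, -75 along y
print(c[2]-.035*np.array([np.cos(a),np.sin(a),0])-.075*np.array([-np.sin(a),np.cos(a),0]))
# spigot top from 2 cams: pixel new scene crop (320,478) -> 
s=load('s2'); u,v=290+(320-240)/4,170+(478-420)/4
print(u,v,onz(s,u,v+1.2,.205), 'side', )
for z in (.16,): print('seat', )
# hook bar yaw
for z in (.26,.27,.28):
    p=onz(i,284,252,z);t=onz(i,283,62,z);e=t-p;print(p.round(4),np.linalg.norm(e).round(3),np.degrees(np.arctan2(e[1],e[0]))%360)
E
```

```text
[ 0.4215 -0.1188  0.013 ] 0.1483 84.0
[0.4369 0.0287 0.013 ] 0.2033 -5.4
post from front [ 0.59829633 -0.06280352  0.013     ] side offs [0.63927981 0.00958867 0.013     ]
[ 0.5966319  -0.06134197  0.013     ]
310.0 184.5 [ 0.5926786  -0.06535685  0.205     ] side
seat
[ 0.4923 -0.0781  0.26  ] 0.089 174.42008199685284
[ 0.4873 -0.0777  0.27  ] 0.083 174.42008199685284
[ 0.4824 -0.0772  0.28  ] 0.077 174.42008199685284
```

Call:
send_rows(
  steps=[
    {"slide":[-0.04,0.01,0],"rotation":[0,0,0]},
    {"slide":[-0.1,0.03,0],"rotation":[0.003,-0.006,0]},
    {"slide":[-0.17,0.05,0.01],"rotation":[0.003,-0.006,0]},
    {"slide":[-0.24,0.07,0.03],"rotation":[0.003,-0.006,0]},
    {"slide":[-0.3,0.08,0.05],"rotation":[0.003,-0.006,0]},
    {"slide":[-0.325,0.088,0.055],"rotation":[0.003,-0.006,0]},
    {"slide":[-0.325,0.088,0.055],"rotation":[0.003,-0.006,0]},
    {"slide":[-0.325,0.088,0.055],"rotation":[0.003,-0.006,0]},
  ],
)

```text
time_s: 6.75
tcp_pos: [0.5983, -0.0636, 0.2534]
tool_rot: [0.052, 0.999, -0.001, 0.002]
ft_force: [-0.6, 0.1, -2.6]
opening: 0.0307
grasp_force: 70.5
```

```bash
python3 - <<'E'
from h import *
plan([.597,-.063,.222,174])
i,w=shot('w3'); d,sd=shot('d3','side');s,im=shot('s3','scene'); print(monitor.get_obs()['tcp_pos'])
out=np.zeros((500,800,3),np.uint8)
rs=lambda m,x,y,W,H,k: cv2.resize(m[y:y+H,x:x+W],None,fx=k,fy=k,interpolation=cv2.INTER_CUBIC)
out[:480,:400]=rs(im,280,150,50,60,8); out[:480,400:]=rs(sd,260,160,50,60,8); cv2.imwrite('pics/c3.png',out)
E
```

```text
t 6.75 tcp [ 0.5983 -0.0636  0.2534] f [-0.6  0.1 -2.6] open 0.0307 gf 70.5 q [-0.21  0.22 -0.05  1.29 -0.   -0.11]
[0.597, -0.063, 0.222, 174] slide [0.0048, 0.0015, 0.1045] rot [-0.0011, 0.0053, -0.0003]
[ 0.59811861 -0.06358502  0.25384318]
```

View pics/c3.png

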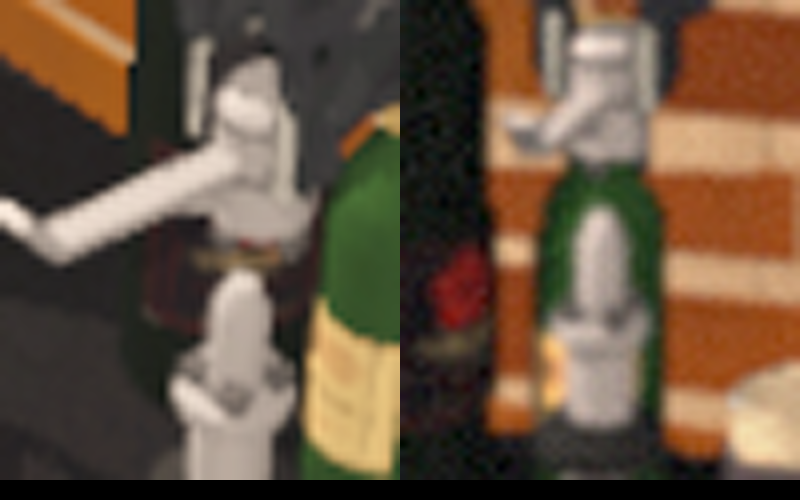

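```bash
python3 - <<'E'
from h import *
s=load('s3');d=load('d3')
for z in (.16,.19,.205,.227,.235,.283):
    p=[.5982,-.0636,z]; a=(proj(s,p)-[280,150])*8; b=(proj(d,p)-[260,160])*8+[400,0]; print(z,a.round(0),b.round(0))
J=lambda i,o:[((proj(i,np.array([.598,-.0636,.205])+e)-proj(i,[.598,-.0636,.205]))*8).round(1) for e in ([.001,0,0],[0,.001,0])]
print(J(s,0),J(d,0))
E
```

```text
0.16 [239. 376.] [603. 308.]
0.19 [245. 309.] [603. 242.]
0.205 [248. 275.] [604. 208.]
0.227 [252. 223.] [604. 158.]
0.235 [254. 204.] [604. 140.]
0.283 [264.  84.] [605.  29.]
[array([ 2.1, -1.4]), array([-2.3, -1.5])] [array([ 0.6, -0.9]), array([-2.4, -0.3])]
```

Call:
send_rows(
  steps=[
    {"slide":[0.006,0.001,0.02],"rotation":[0,0.005,0]},
    {"slide":[0.007,0.001,0.04],"rotation":[0,0.005,0]},
    {"slide":[0.007,0.001,0.055],"rotation":[0,0.005,0]},
    {"slide":[0.007,0.001,0.065],"rotation":[0,0.005,0]},
    {"slide":[0.007,0.001,0.075],"rotation":[0,0.005,0]},
    {"slide":[0.007,0.001,0.085],"rotation":[0,0.005,0]},
    {"slide":[0.007,0.001,0.09],"rotation":[0,0.005,0]},
    {"slide":[0.007,0.001,0.09],"rotation":[0,0.005,0]},
  ],
)

```text
time_s: 7.7
tcp_pos: [0.5966, -0.0629, 0.2261]
tool_rot: [0.052, 0.999, -0.0, 0.0]
ft_force: [-1.5, 0.5, -4.1]
opening: 0.0306
grasp_force: 70.5
```

```bash
python3 - <<'E'
from h import *
plan([.597,-.063,.21,174]); print(monitor.get_obs()['moment'])
E
```

```text
t 7.7 tcp [ 0.5966 -0.0629  0.2261] f [-1.5  0.5 -4.1] open 0.0306 gf 70.5 q [-0.21  0.23 -0.09  1.24 -0.   -0.11]
[0.597, -0.063, 0.21, 174] slide [-0.0013, -0.0001, 0.0535] rot [-0.001, 0.0008, -0.0001]
[-0.0064181  -0.00096131  0.0412288 ]
```

Call:
send_rows(
  steps=[
    {"slide":[0,0,0.008],"rotation":[0,0,0]},
    {"slide":[0,0,0.016],"rotation":[0,0,0]},
    {"slide":[0,0,0.024],"rotation":[0,0,0]},
    {"slide":[0,0,0.032],"rotation":[0,0,0]},
    {"slide":[0,0,0.04],"rotation":[0,0,0]},
    {"slide":[0,0,0.047],"rotation":[0,0,0]},
    {"slide":[0,0,0.047],"rotation":[0,0,0]},
    {"slide":[0,0,0.047],"rotation":[0,0,0]},
  ],
)

```text
time_s: 8.5
tcp_pos: [0.596, -0.0623, 0.2117]
tool_rot: [0.052, 0.999, 0.0, -0.0]
ft_force: [-3.1, 1.5, -2.9]
opening: 0.0303
grasp_force: 70.5
```

```bash
python3 - <<'E'
from h import *
plan([.597,-.063,.197,174]); print(monitor.get_obs()['moment'])
E
```

```text
t 8.5 tcp [ 0.596  -0.0623  0.2117] f [-3.1  1.5 -2.9] open 0.0303 gf 70.5 q [-0.21  0.24 -0.11  1.22  0.   -0.11]
[0.597, -0.063, 0.197, 174] slide [-0.0036, -0.0018, 0.0491] rot [0.0004, -0.0009, 0.0002]
[ 0.56226689  0.57226633 -0.00129579]
```

Call:
send_rows(
  steps=[
    {"slide":[0.004,0.003,0.008],"rotation":[0,0,0]},
    {"slide":[0.004,0.003,0.016],"rotation":[0,0,0]},
    {"slide":[0.004,0.003,0.024],"rotation":[0,0,0]},
    {"slide":[0.004,0.003,0.032],"rotation":[0,0,0]},
    {"slide":[0.004,0.003,0.04],"rotation":[0,0,0]},
    {"slide":[0.004,0.003,0.046],"rotation":[0,0,0]},
    {"slide":[0.004,0.003,0.046],"rotation":[0,0,0]},
    {"slide":[0.004,0.003,0.046],"rotation":[0,0,0]},
  ],
)

```text
time_s: 9.3
tcp_pos: [0.5955, -0.062, 0.198]
tool_rot: [0.052, 0.999, -0.0, 0.0]
ft_force: [-1.5, -0.1, -3.6]
opening: 0.0302
grasp_force: 70.4
```

```bash
python3 - <<'E'
from h import *
plan([.597,-.063,.187,174]); print(monitor.get_obs()['moment'])
E
```

```text
t 9.3 tcp [ 0.5955 -0.062   0.198 ] f [-1.5 -0.1 -3.6] open 0.0302 gf 70.4 q [-0.21  0.25 -0.13  1.19 -0.   -0.11]
[0.597, -0.063, 0.187, 174] slide [-0.0051, -0.0028, 0.0366] rot [-0.0012, 0.0008, -0.0002]
[0.14101038 0.30903877 0.01184758]
```

Now the teeth: lower to home level.

Call:
send_rows(
  steps=[
    {"slide":[0.001,0,0.008],"rotation":[0,0,0]},
    {"slide":[0.001,0,0.014],"rotation":[0,0,0]},
    {"slide":[0.001,0,0.02],"rotation":[0,0,0]},
    {"slide":[0.001,0,0.026],"rotation":[0,0,0]},
    {"slide":[0.001,0,0.032],"rotation":[0,0,0]},
    {"slide":[0.001,0,0.036],"rotation":[0,0,0]},
    {"slide":[0.001,0,0.036],"rotation":[0,0,0]},
    {"slide":[0.001,0,0.036],"rotation":[0,0,0]},
  ],
)

```text
time_s: 10.1
tcp_pos: [0.5955, -0.062, 0.1876]
tool_rot: [0.052, 0.999, -0.001, 0.001]
ft_force: [-0.4, -0.3, -2.5]
opening: 0.0306
grasp_force: 70.5
```

```bash
python3 - <<'E'
from h import *
plan([.597,-.063,.187,174]); print(monitor.get_obs()['moment'])
E
```

```text
t 10.1 tcp [ 0.5955 -0.062   0.1876] f [-0.4 -0.3 -2.5] open 0.0306 gf 70.5 q [-0.21  0.26 -0.15  1.17 -0.   -0.11]
[0.597, -0.063, 0.187, 174] slide [-0.0053, -0.0028, 0.002] rot [-0.0012, 0.0017, -0.0002]
[ 0.07445821  0.13969543 -0.04469444]
```

Call:
send_rows(
  steps=[
    {"slide":[0,0,0.003],"rotation":[0,0,0]},
    {"slide":[0,0,0.006],"rotation":[0,0,0]},
    {"slide":[0,0,0.008],"rotation":[0,0,0]},
    {"slide":[0,0,0.01],"rotation":[0,0,0]},
    {"slide":[0,0,0.01],"rotation":[0,0,0]},
    {"slide":[0,0,0.01],"rotation":[0,0,0]},
    {"slide":[0,0,0.01],"rotation":[0,0,0]},
    {"slide":[0,0,0.01],"rotation":[0,0,0]},
  ],
)

```text
time_s: 10.9
tcp_pos: [0.5957, -0.0621, 0.1874]
tool_rot: [0.052, 0.999, -0.001, 0.002]
ft_force: [-5.1, 1.2, 9.8]
opening: 0.0301
grasp_force: 72.0
```

Call:
send_rows(
  steps=[
    {"slide":[0,0,0],"rotation":[0,0,0]},
    {"slide":[0,0,0],"rotation":[0,0,0]},
    {"slide":[0,0,0],"rotation":[0,0,0]},
    {"slide":[0,0,0],"rotation":[0,0,0]},
    {"slide":[0,0,0],"rotation":[0,0,0]},
    {"slide":[0,0,0],"rotation":[0,0,0]},
    {"slide":[0,0,-0.15],"rotation":[0,0,0]},
    {"slide":[0,0,-0.3],"rotation":[0,0,0]},
  ],
  claw=0,
)

```text
time_s: 11.7
tcp_pos: [0.5936, -0.0615, 0.2734]
tool_rot: [0.052, 0.999, -0.0, -0.002]
ft_force: [2.1, -0.1, 0.1]
opening: 0.0854
grasp_force: 0.0
```

```bash
python3 - <<'E'
from h import *
plan([.597,-.063,.187,174])
E
```

```text
t 11.7 tcp [ 0.5936 -0.0615  0.2734] f [ 2.1 -0.1  0.1] open 0.0854 gf 0.0 q [-0.21  0.21 -0.02  1.34 -0.   -0.11]
[0.597, -0.063, 0.187, 174] slide [-0.013, -0.0038, 0.2878] rot [-0.0003, -0.0054, -0.0001]
```

```bash
python3 - <<'E'
from h import *
s=load('s3');d=load('d3'); a=np.radians(174)
for r_ in (16,34,85,102):
  for z in (20,28,36,44,52):
    p=np.array([.5982+r_/1e3*np.cos(a),-.0636+r_/1e3*np.sin(a),.2264+z/1e3])
    print(r_,z,((proj(s,p)-[280,150])*8).round(0),((proj(d,p)-[260,160])*8+[400,0]).round(0))
# clean hires of hook now: none viewed; plan to large
plan([.56,.07,.285,184],[.617,.209,.25,194.2])
E
```

```text
16 20 [217. 197.] [591. 128.]
16 28 [218. 177.] [591. 109.]
16 36 [220. 157.] [591.  90.]
16 44 [221. 137.] [591.  72.]
16 52 [223. 116.] [591.  53.]
34 20 [172. 220.] [575. 143.]
34 28 [173. 200.] [575. 125.]
34 36 [175. 180.] [575. 106.]
34 44 [176. 160.] [575.  87.]
34 52 [177. 139.] [575.  68.]
85 20 [ 41. 287.] [528. 190.]
85 28 [ 42. 267.] [528. 171.]
85 36 [ 42. 247.] [528. 152.]
85 44 [ 42. 227.] [528. 133.]
85 52 [ 43. 206.] [528. 113.]
102 20 [ -4. 310.] [512. 206.]
102 28 [ -4. 290.] [512. 187.]
102 36 [ -4. 270.] [512. 168.]
102 44 [ -3. 250.] [512. 148.]
102 52 [ -3. 229.] [512. 129.]
t 11.7 tcp [ 0.5936 -0.0615  0.2734] f [ 2.1 -0.1  0.1] open 0.0854 gf 0.0 q [-0.21  0.21 -0.02  1.34 -0.   -0.11]
[0.56, 0.07, 0.285, 184] slide [0.1574, 0.4241, -0.0382] rot [0.0002, -0.0054, -0.2223]
[0.617, 0.209, 0.25, 194.2] slide [-0.2219, 0.449, 0.1167] rot [0.0, 0.0, -0.2267]
```

Call:
send_rows(
  steps=[
    {"slide":[0.01,0.03,-0.03],"rotation":[0,-0.005,0]},
    {"slide":[0.04,0.12,-0.038],"rotation":[0,-0.005,-0.05]},
    {"slide":[0.08,0.23,-0.038],"rotation":[0,-0.005,-0.1]},
    {"slide":[0.12,0.33,-0.038],"rotation":[0,-0.005,-0.17]},
    {"slide":[0.15,0.4,-0.038],"rotation":[0,-0.005,-0.22]},
    {"slide":[0.157,0.424,-0.038],"rotation":[0,-0.005,-0.222]},
    {"slide":[0.157,0.424,-0.038],"rotation":[0,-0.005,-0.222]},
    {"slide":[0.157,0.424,-0.038],"rotation":[0,-0.005,-0.222]},
  ],
  claw=0.33,
)

```text
time_s: 12.5
tcp_pos: [0.562, 0.0691, 0.2857]
tool_rot: [-0.034, 0.999, -0.001, 0.002]
ft_force: [0.3, -0.5, -0.2]
opening: 0.0573
grasp_force: 0.0
```

Call:
send_rows(
  steps=[
    {"slide":[-0.03,0.06,0],"rotation":[0,0,-0.05]},
    {"slide":[-0.08,0.16,0.02],"rotation":[0,0,-0.1]},
    {"slide":[-0.13,0.27,0.05],"rotation":[0,0,-0.16]},
    {"slide":[-0.18,0.37,0.08],"rotation":[0,0,-0.21]},
    {"slide":[-0.21,0.43,0.11],"rotation":[0,0,-0.227]},
    {"slide":[-0.222,0.449,0.117],"rotation":[0,0,-0.227]},
    {"slide":[-0.222,0.449,0.117],"rotation":[0,0,-0.227]},
    {"slide":[-0.222,0.449,0.117],"rotation":[0,0,-0.227]},
  ],
)

```text
time_s: 13.3
tcp_pos: [0.619, 0.2073, 0.2512]
tool_rot: [-0.123, 0.992, -0.001, 0.002]
ft_force: [-0.2, 0.0, 0.9]
opening: 0.0574
grasp_force: 0.0
```

```bash
python3 - <<'E'
from h import *
plan([.618,.21,.134,194.2])
i,w=shot('w4'); 
print(proj(i,[.618,.209,.175]),proj(i,[.56,.194,.07]))
E
```

```text
t 13.3 tcp [0.619  0.2073 0.2512] f [-0.2  0.   0.9] open 0.0574 gf 0.0 q [ 0.23  0.31  0.07  1.32 -0.   -0.02]
[0.618, 0.21, 0.134, 194.2] slide [0.0026, 0.0105, 0.3906] rot [-0.0035, 0.0053, -0.002]
[285.97911566 213.05105627] [284.76240373 115.98035344]
```

View pics/w4.png

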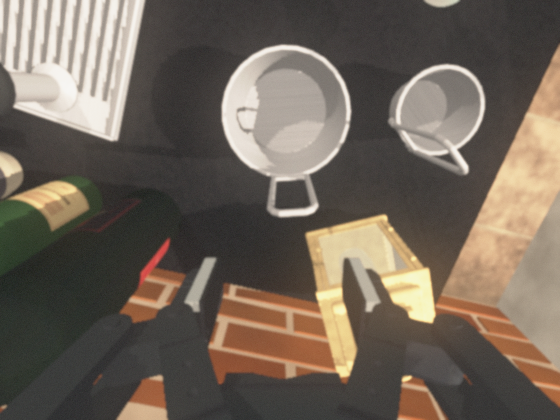

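```bash
python3 - <<'E'
from h import *
i=load('w4')
t=onz(i,293,211,.175);q=onz(i,286,111,.07);e=(t-q)[:2];print('L',t,q,np.linalg.norm(e),np.degrees(np.arctan2(e[1],e[0])))
a=onz(i,270,213,.175);b=onz(i,317,208.5,.175);print('bar',np.linalg.norm(a-b),np.degrees(np.arctan2(*(b-a)[1::-1]))-90)
for z in (.05,.1,.13,.16): print('lantern',z,onz(i,308,232,z).round(3),onz(i,386,215,z).round(3),onz(i,320,295,z).round(3))
t=onz(i,459,157,.161);q=onz(i,437,108,.056);e=(t-q)[:2];print('M',t,q,np.linalg.norm(e),np.degrees(np.arctan2(e[1],e[0])))
a=onz(i,452,143,.161);b=onz(i,467,170,.161);print('bar',np.linalg.norm(a-b),np.degrees(np.arctan2(*(a-b)[1::-1]))-90)
E
```

```text
L [0.61528186 0.21344586 0.175     ] [0.55527178 0.19401467 0.07      ] 0.06307758431815043 17.941889536458877
bar 0.033460925274375816 19.94577848775701
lantern 0.05 [0.679 0.252 0.05 ] [0.638 0.331 0.05 ] [0.756 0.288 0.05 ]
lantern 0.1 [0.659 0.242 0.1  ] [0.623 0.31  0.1  ] [0.724 0.273 0.1  ]
lantern 0.13 [0.646 0.237 0.13 ] [0.615 0.297 0.13 ] [0.706 0.265 0.13 ]
lantern 0.16 [0.634 0.231 0.16 ] [0.606 0.285 0.16 ] [0.687 0.256 0.16 ]
M [0.55154388 0.31960791 0.161     ] [0.51686185 0.33830794 0.056     ] 0.039402216462981775 -28.33287456894663
bar 0.02394472987783681 -219.96799182942982
```

```bash
python3 - <<'E'
from h import *
s=vision.camera_info('scene');d=vision.camera_info('side')
for z in (0,.12,.16,.18,.2,.22,.25): print(z,proj(s,[.68,.29,z]).round(0),proj(d,[.68,.29,z]).round(0))
plan([.6155,.2125,.134,198])
E
```

```text
0 [250. 168.] [198. 218.]
0.12 [248. 139.] [196. 189.]
0.16 [248. 129.] [196. 179.]
0.18 [247. 124.] [195. 173.]
0.2 [247. 118.] [195. 168.]
0.22 [247. 113.] [195. 163.]
0.25 [246. 104.] [194. 155.]
t 13.35 tcp [0.619  0.2073 0.2515] f [0.7 0.1 0.2] open 0.0571 gf 0.0 q [ 0.23  0.31  0.07  1.32 -0.   -0.02]
[0.6155, 0.2125, 0.134, 198] slide [0.0089, 0.0208, 0.3917] rot [-0.0036, 0.0059, -0.0866]
```

Call:
send_rows(
  steps=[
    {"slide":[0.009,0.021,0.03],"rotation":[-0.004,0.006,-0.086]},
    {"slide":[0.009,0.021,0.1],"rotation":[-0.004,0.006,-0.086]},
    {"slide":[0.009,0.021,0.17],"rotation":[-0.004,0.006,-0.086]},
    {"slide":[0.009,0.021,0.24],"rotation":[-0.004,0.006,-0.086]},
    {"slide":[0.009,0.021,0.3],"rotation":[-0.004,0.006,-0.086]},
    {"slide":[0.009,0.021,0.35],"rotation":[-0.004,0.006,-0.086]},
    {"slide":[0.009,0.021,0.372],"rotation":[-0.004,0.006,-0.086]},
    {"slide":[0.009,0.021,0.372],"rotation":[-0.004,0.006,-0.086]},
  ],
)

```text
time_s: 14.15
tcp_pos: [0.6147, 0.2132, 0.1386]
tool_rot: [-0.157, 0.988, 0.0, -0.001]
ft_force: [0.0, -0.1, 0.2]
opening: 0.0571
grasp_force: 0.0
```

Call:
send_rows(
  steps=[
    {"slide":[0,0,0],"rotation":[0,0,0]},
    {"slide":[0,0,0],"rotation":[0,0,0]},
    {"slide":[0,0,0],"rotation":[0,0,0]},
    {"slide":[0,0,0],"rotation":[0,0,0]},
    {"slide":[0,0,0],"rotation":[0,0,0]},
    {"slide":[0,0,0],"rotation":[0,0,0]},
    {"slide":[0,0,0],"rotation":[0,0,0]},
    {"slide":[0,0,0],"rotation":[0,0,0]},
  ],
  claw=1,
  grip_force=60,
)

```text
time_s: 14.95
tcp_pos: [0.6167, 0.2143, 0.1409]
tool_rot: [-0.157, 0.988, 0.001, 0.001]
ft_force: [0.5, 0.7, 5.9]
opening: 0.0354
grasp_force: 60.2
```

```bash
python3 - <<'E'
from h import *
plan([.6155,.2125,.27,198])
i,w=shot('w5')
E
```

```text
t 14.95 tcp [0.6167 0.2143 0.1409] f [0.5 0.7 5.9] open 0.0354 gf 60.2 q [ 0.24  0.38 -0.08  1.11  0.   -0.08]
[0.6155, 0.2125, 0.27, 198] slide [0.0044, -0.0041, -0.4305] rot [0.0008, 0.0039, 0.0016]
```

Call:
send_rows(
  steps=[
    {"slide":[0,0,0],"rotation":[0,0,0]},
    {"slide":[0,0,-0.03],"rotation":[0,0,0]},
    {"slide":[0,0,-0.09],"rotation":[0,0,0]},
    {"slide":[0,0,-0.18],"rotation":[0,0,0]},
    {"slide":[0,0,-0.3],"rotation":[0,0,0]},
    {"slide":[0,0,-0.42],"rotation":[0,0,0]},
    {"slide":[0,0,-0.53],"rotation":[0,0,0]},
    {"slide":[0,0,-0.57],"rotation":[0,0,0]},
  ],
  grip_force=100,
)

```text
time_s: 15.8
tcp_pos: [0.6162, 0.214, 0.3136]
tool_rot: [-0.157, 0.988, 0.001, 0.002]
ft_force: [1.3, -0.2, -2.3]
opening: 0.0343
grasp_force: 99.8
```

View pics/c6.png

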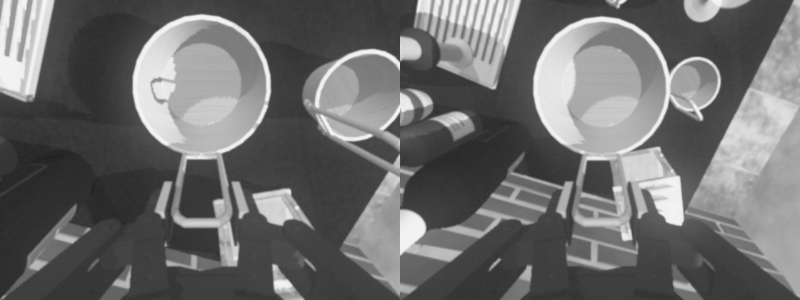

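Call:
send_rows(
  steps=[
    {"slide":[0.04,-0.02,0],"rotation":[0,0.004,0]},
    {"slide":[0.13,-0.07,0.01],"rotation":[0,0.004,0.04]},
    {"slide":[0.24,-0.13,0.01],"rotation":[0,0.004,0.1]},
    {"slide":[0.36,-0.19,0.01],"rotation":[0,0.004,0.16]},
    {"slide":[0.48,-0.26,0.01],"rotation":[0,0.004,0.22]},
    {"slide":[0.58,-0.31,0.01],"rotation":[0,0.004,0.28]},
    {"slide":[0.64,-0.345,0.01],"rotation":[0,0.004,0.312]},
    {"slide":[0.666,-0.358,0.01],"rotation":[0,0.004,0.312]},
  ],
)

```text
time_s: 16.65
tcp_pos: [0.4547, 0.0484, 0.3042]
tool_rot: [-0.034, 0.999, 0.0, -0.005]
ft_force: [1.0, 1.4, -3.3]
opening: 0.0343
grasp_force: 100.1
```

Call:
send_rows(
  steps=[
    {"slide":[0.002,-0.03,0],"rotation":[0,0,0.03]},
    {"slide":[0.006,-0.09,0],"rotation":[0,0,0.08]},
    {"slide":[0.011,-0.17,0],"rotation":[0,0,0.14]},
    {"slide":[0.016,-0.24,0],"rotation":[0,0,0.19]},
    {"slide":[0.02,-0.3,0],"rotation":[0,0,0.22]},
    {"slide":[0.0228,-0.326,0],"rotation":[0,0,0.222]},
    {"slide":[0.0228,-0.326,0],"rotation":[0,0,0.222]},
    {"slide":[0.0228,-0.326,0],"rotation":[0,0,0.222]},
  ],
)

```text
time_s: 17.45
tcp_pos: [0.459, -0.0478, 0.3068]
tool_rot: [0.052, 0.999, 0.0, -0.002]
ft_force: [0.2, 0.4, -3.3]
opening: 0.0349
grasp_force: 100.2
```

```bash
python3 - <<'E'
from h import *
A=np.array([.5955,-.062]);a=np.radians(174);P=lambda r_:(A+r_*np.array([np.cos(a),np.sin(a)])).tolist()
plan(P(.13)+[.21,174],P(.036)+[.21,174],P(.036)+[.172,174])
E
```

```text
t 17.45 tcp [ 0.459  -0.0478  0.3068] f [ 0.2  0.4 -3.3] open 0.0349 gf 100.2 q [-0.24 -0.05 -0.23  1.39 -0.   -0.14]
[0.46621215360212453, -0.048411299775205016, 0.21, 174] slide [-0.0257, 0.0004, 0.3225] rot [0.0007, -0.0056, 0.0014]
[0.5596972117667421, -0.058236975322364465, 0.21, 174] slide [-0.3133, -0.0, 0.0] rot [0.0, 0.0, 0.0]
[0.5596972117667421, -0.058236975322364465, 0.172, 174] slide [0.0, 0.0, 0.1267] rot [0.0, 0.0, 0.0]
```

Call:
send_rows(
  steps=[
    {"slide":[-0.01,0,0.03],"rotation":[0,-0.005,0]},
    {"slide":[-0.02,0,0.09],"rotation":[0,-0.005,0]},
    {"slide":[-0.024,0,0.16],"rotation":[0,-0.005,0]},
    {"slide":[-0.024,0,0.22],"rotation":[0,-0.005,0]},
    {"slide":[-0.024,0,0.27],"rotation":[0,-0.005,0]},
    {"slide":[-0.024,0,0.305],"rotation":[0,-0.005,0]},
    {"slide":[-0.024,0,0.31],"rotation":[0,-0.005,0]},
    {"slide":[-0.024,0,0.31],"rotation":[0,-0.005,0]},
  ],
)

```text
time_s: 18.25
tcp_pos: [0.4657, -0.0487, 0.2141]
tool_rot: [0.052, 0.999, -0.0, 0.0]
ft_force: [0.5, -0.1, -2.3]
opening: 0.0344
grasp_force: 100.2
```

```bash
python3 - <<'E'
from h import *
A=np.array([.5955,-.062]);a=np.radians(174);P=lambda r_:(A+r_*np.array([np.cos(a),np.sin(a)])).tolist()
shot('s7','scene');shot('d7','side');shot('w7')
plan(P(.037)+[.212,174],P(.037)+[.172,174])
E
```

```text
t 18.4 tcp [ 0.4665 -0.0492  0.2152] f [ 0.5 -0.7 -2.5] open 0.0342 gf 100.2 q [-0.24  0.01 -0.38  1.19 -0.   -0.14]
[0.558702689871374, -0.05813244685909681, 0.212, 174] slide [-0.3088, 0.0022, 0.0114] rot [-0.0007, 0.003, 0.0011]
[0.558702689871374, -0.05813244685909681, 0.172, 174] slide [0.0, 0.0, 0.1333] rot [0.0, 0.0, 0.0]
```

Call:
send_rows(
  steps=[
    {"slide":[-0.04,0.002,0.005],"rotation":[0,0,0]},
    {"slide":[-0.09,0.002,0.005],"rotation":[0,0,0]},
    {"slide":[-0.14,0.002,0.005],"rotation":[0,0,0]},
    {"slide":[-0.19,0.002,0.005],"rotation":[0,0,0]},
    {"slide":[-0.24,0.002,0.005],"rotation":[0,0,0]},
    {"slide":[-0.28,0.002,0.005],"rotation":[0,0,0]},
    {"slide":[-0.308,0.002,0.005],"rotation":[0,0,0]},
    {"slide":[-0.308,0.002,0.005],"rotation":[0,0,0]},
  ],
)

```text
time_s: 19.2
tcp_pos: [0.5591, -0.0583, 0.2126]
tool_rot: [0.052, 0.999, -0.0, 0.0]
ft_force: [-0.3, -0.6, -2.6]
opening: 0.0344
grasp_force: 100.2
```

Call:
send_rows(
  steps=[
    {"slide":[0,0,0.02],"rotation":[0,0,0]},
    {"slide":[0,0,0.045],"rotation":[0,0,0]},
    {"slide":[0,0,0.07],"rotation":[0,0,0]},
    {"slide":[0,0,0.09],"rotation":[0,0,0]},
    {"slide":[0,0,0.105],"rotation":[0,0,0]},
    {"slide":[0,0,0.115],"rotation":[0,0,0]},
    {"slide":[0,0,0.12],"rotation":[0,0,0]},
    {"slide":[0,0,0.12],"rotation":[0,0,0]},
  ],
)

```text
time_s: 20.0
tcp_pos: [0.5576, -0.0581, 0.1766]
tool_rot: [0.052, 0.999, -0.0, 0.0]
ft_force: [0.0, -0.3, -2.7]
opening: 0.0341
grasp_force: 100.2
```

```bash
python3 - <<'E'
from h import *
plan([.5587,-.0581,.165,174]);print(monitor.get_obs()['moment'])
E
```

```text
t 20.0 tcp [ 0.5576 -0.0581  0.1766] f [ 0.  -0.3 -2.7] open 0.0341 gf 100.2 q [-0.22  0.2  -0.25  1.13 -0.   -0.11]
[0.5587, -0.0581, 0.165, 174] slide [-0.0036, 0.0003, 0.0388] rot [-0.0003, 0.0003, 0.0009]
[-0.00546285 -0.14624844 -0.06053693]
```

Call:
send_rows(
  steps=[
    {"slide":[-0.002,0,0.006],"rotation":[0,0,0]},
    {"slide":[-0.002,0,0.012],"rotation":[0,0,0]},
    {"slide":[-0.002,0,0.018],"rotation":[0,0,0]},
    {"slide":[-0.002,0,0.022],"rotation":[0,0,0]},
    {"slide":[-0.002,0,0.026],"rotation":[0,0,0]},
    {"slide":[-0.002,0,0.029],"rotation":[0,0,0]},
    {"slide":[-0.002,0,0.029],"rotation":[0,0,0]},
    {"slide":[-0.002,0,0.029],"rotation":[0,0,0]},
  ],
)

```text
time_s: 20.8
tcp_pos: [0.5583, -0.0582, 0.1681]
tool_rot: [0.052, 0.999, -0.0, 0.0]
ft_force: [-0.6, -0.6, -3.0]
opening: 0.0346
grasp_force: 100.2
```

```bash
python3 - <<'E'
from h import *
plan([.5587,-.0581,.165,174]);print(monitor.get_obs()['moment'])
E
```

```text
t 20.8 tcp [ 0.5583 -0.0582  0.1681] f [-0.6 -0.6 -3. ] open 0.0346 gf 100.2 q [-0.22  0.21 -0.25  1.11 -0.   -0.11]
[0.5587, -0.0581, 0.165, 174] slide [-0.0011, 0.0004, 0.0104] rot [-0.0003, 0.0007, 0.0008]
[ 0.00785917 -0.11669889  0.03578862]
```

Call:
send_rows(
  steps=[
    {"slide":[0,0,0.004],"rotation":[0,0,0]},
    {"slide":[0,0,0.008],"rotation":[0,0,0]},
    {"slide":[0,0,0.011],"rotation":[0,0,0]},
    {"slide":[0,0,0.014],"rotation":[0,0,0]},
    {"slide":[0,0,0.017],"rotation":[0,0,0]},
    {"slide":[0,0,0.018],"rotation":[0,0,0]},
    {"slide":[0,0,0.018],"rotation":[0,0,0]},
    {"slide":[0,0,0.018],"rotation":[0,0,0]},
  ],
)

```text
time_s: 21.6
tcp_pos: [0.5563, -0.058, 0.1654]
tool_rot: [0.052, 0.999, -0.0, -0.001]
ft_force: [-11.0, 1.3, 15.8]
opening: 0.0343
grasp_force: 101.8
```

```bash
python3 - <<'E'
from h import *
plan([.5587,-.0581,.165,174]);print(monitor.get_obs()['moment'])
E
```

```text
t 21.6 tcp [ 0.5563 -0.058   0.1654] f [-11.    1.3  15.8] open 0.0343 gf 101.8 q [-0.22  0.21 -0.26  1.11 -0.   -0.11]
[0.5587, -0.0581, 0.165, 174] slide [-0.008, 0.0006, 0.0013] rot [-0.0013, -0.0031, 0.0009]
[0.15532107 2.00959783 0.00814072]
```

Call:
send_rows(
  steps=[
    {"slide":[0,0,-0.005],"rotation":[0,0,0]},
    {"slide":[0,0,-0.006],"rotation":[0,0,0]},
    {"slide":[0,0,-0.006],"rotation":[0,0,0]},
    {"slide":[0,0,-0.006],"rotation":[0,0,0]},
    {"slide":[0,0,-0.006],"rotation":[0,0,0]},
    {"slide":[0,0,-0.006],"rotation":[0,0,0]},
    {"slide":[0,0,-0.006],"rotation":[0,0,0]},
    {"slide":[0,0,-0.006],"rotation":[0,0,0]},
  ],
  claw=0.3,
)

```text
time_s: 22.4
tcp_pos: [0.5582, -0.0582, 0.1643]
tool_rot: [0.052, 0.999, -0.0, 0.0]
ft_force: [-0.4, 0.6, -0.8]
opening: 0.0596
grasp_force: 0.0
```

Call:
send_rows(
  steps=[
    {"slide":[0,0,0],"rotation":[0,0,0]},
    {"slide":[0,0,-0.03],"rotation":[0,0,0]},
    {"slide":[0,0,-0.07],"rotation":[0,0,0]},
    {"slide":[0,0,-0.14],"rotation":[0,0,0]},
    {"slide":[0,0,-0.24],"rotation":[0,0,0]},
    {"slide":[0,0,-0.34],"rotation":[0,0,0]},
    {"slide":[0,0,-0.4],"rotation":[0,0,0]},
    {"slide":[0,0,-0.4],"rotation":[0,0,0]},
  ],
)

```text
time_s: 23.2
tcp_pos: [0.5607, -0.0586, 0.2894]
tool_rot: [0.052, 0.999, -0.001, 0.004]
ft_force: [-0.3, 0.2, -0.5]
opening: 0.0594
grasp_force: 0.0
```

```bash
python3 - <<'E'
from h import *
s,im=shot('s8','scene'); d,sd=shot('d8','side'); i,w=shot('w8')
plan([.55,.12,.29,160],[.552,.319,.25,153])
# medium from stored wrist views w4/w5/w6: prep composite
rs=lambda m,x,y,W,H,k: cv2.resize(m[y:y+H,x:x+W],None,fx=k,fy=k,interpolation=cv2.INTER_CUBIC)
out=np.zeros((600,800,3),np.uint8); out[:300,:400]=rs(sd,230,160,100,75,4); out[:300,400:]=rs(im,240,165,100,75,4)
out[300:,:400]=rs(w,80,0,400,300,1); out[300:,400:]=rs(cv2.imread('pics/w5.png'),400,40,160,120,2.5)
cv2.imwrite('pics/c8.png',out)
E
```

```text
t 23.35 tcp [ 0.5578 -0.058   0.2839] f [-0.5 -0.3 -0.1] open 0.0597 gf 0.0 q [-0.22  0.14 -0.09  1.35 -0.   -0.11]
[0.55, 0.12, 0.29, 160] slide [0.0875, 0.5875, -0.0203] rot [-0.0003, -0.0005, 0.312]
[0.552, 0.319, 0.25, 153] slide [0.2206, 0.6256, 0.1333] rot [0.0, 0.0, 0.1556]
```

View pics/c8.png

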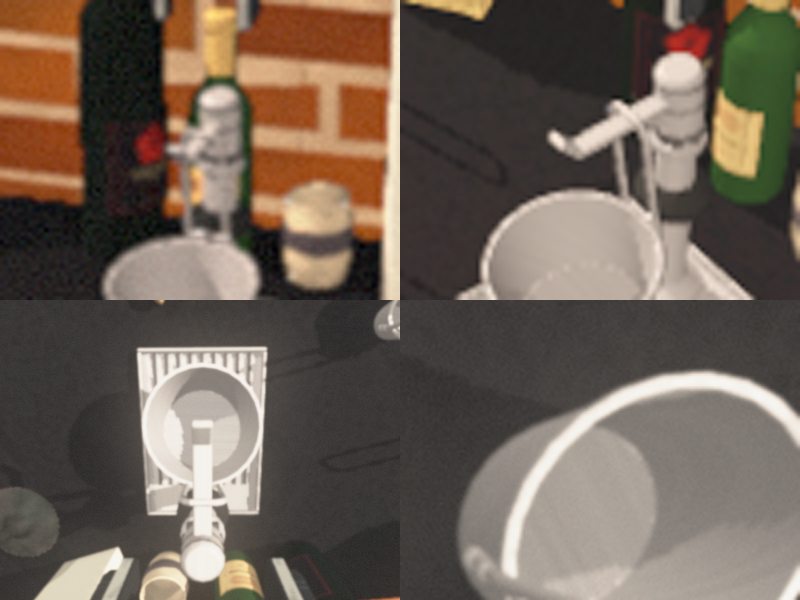

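Call:
send_rows(
  steps=[
    {"slide":[0.01,0.06,-0.02],"rotation":[0,0,0.03]},
    {"slide":[0.02,0.15,-0.02],"rotation":[0,0,0.08]},
    {"slide":[0.035,0.26,-0.02],"rotation":[0,0,0.14]},
    {"slide":[0.05,0.37,-0.02],"rotation":[0,0,0.2]},
    {"slide":[0.065,0.47,-0.02],"rotation":[0,0,0.26]},
    {"slide":[0.08,0.55,-0.02],"rotation":[0,0,0.31]},
    {"slide":[0.088,0.588,-0.02],"rotation":[0,0,0.312]},
    {"slide":[0.088,0.588,-0.02],"rotation":[0,0,0.312]},
  ],
)

```text
time_s: 24.15
tcp_pos: [0.5493, 0.121, 0.2891]
tool_rot: [0.172, 0.985, -0.001, -0.001]
ft_force: [0.2, 0.2, 0.6]
opening: 0.0598
grasp_force: 0.0
```

Call:
send_rows(
  steps=[
    {"slide":[0.03,0.07,0.01],"rotation":[0,0,0.02]},
    {"slide":[0.06,0.17,0.03],"rotation":[0,0,0.04]},
    {"slide":[0.1,0.28,0.06],"rotation":[0,0,0.06]},
    {"slide":[0.14,0.4,0.09],"rotation":[0,0,0.067]},
    {"slide":[0.18,0.5,0.11],"rotation":[0,0,0.067]},
    {"slide":[0.21,0.59,0.13],"rotation":[0,0,0.067]},
    {"slide":[0.22,0.626,0.133],"rotation":[0,0,0.067]},
    {"slide":[0.22,0.626,0.133],"rotation":[0,0,0.067]},
  ],
)

```text
time_s: 24.95
tcp_pos: [0.5526, 0.319, 0.2495]
tool_rot: [0.199, 0.98, -0.001, -0.0]
ft_force: [-0.3, -0.8, 0.5]
opening: 0.0598
grasp_force: 0.0
```

```bash
cat > fit.py <<'E'
from h import *
from scipy.optimize import differential_evolution
from scipy.ndimage import map_coordinates
D={'large':(.060,.070,.0597,.175),'medium':(.042,.056,.0406,.161),'small':(.023,.044,.018,.149)}
def model(n,x,y,yaw): # x,y = top bar middle
    R_,zr,hx,zt=D[n]; a=np.linspace(0,2*np.pi,90); c,s=np.cos(np.radians(yaw)),np.sin(np.radians(yaw))
    rim=np.c_[-hx+(R_-.001)*np.cos(a),(R_-.001)*np.sin(a),0*a+zr]
    yy=np.linspace(-.0165,.0165,20); bar=np.c_[0*yy,yy,0*yy+zt]
    z=np.linspace(zt-.07,zt-.003,20); w1=np.c_[0*z,0*z+.0165,z]; w2=w1*[1,-1,1]
    f=lambda P:np.c_[x+c*P[:,0]-s*P[:,1],y+s*P[:,0]+c*P[:,1],P[:,2]]
    return [f(p) for p in (rim,bar,w1,w2)]
def pr(i,P):
    f,cx,cy=K(i); c=P@i['R'].T+i['t']; return np.c_[cx+f*c[:,0]/c[:,2],cy+f*c[:,1]/c[:,2]]
def fit(n,views,x0,dx=.012,dyaw=20):
    L=[]
    for i,im in views:
        g=cv2.cvtColor(im,cv2.COLOR_BGR2GRAY).astype(float)
        g=cv2.GaussianBlur(g,(0,0),1.2)-cv2.GaussianBlur(g,(0,0),6); L.append((i,g))
    def cost(v):
        s=0
        for i,g in L:
            for P,wt in zip(model(n,*v),(1,1,.5,.5)):
                q=pr(i,P); s-=wt*np.mean(np.clip(map_coordinates(g,[q[:,1],q[:,0]],order=1,mode='constant'),-30,40))
        return s
    b=[(x0[0]-dx,x0[0]+dx),(x0[1]-dx,x0[1]+dx),(x0[2]-dyaw,x0[2]+dyaw)]
    o=differential_evolution(cost,b,seed=1,popsize=25,maxiter=120,tol=1e-6); return o.x,o.fun
E
python3 - <<'E'
from fit import *
print('check large',fit('large',[(load('w4'),cv2.imread('pics/w4.png'))],(.6155,.213,16)))
i,w=shot('w9')
print(fit('medium',[(i,w)],(.554,.320,-23)), fit('medium',[(load('w4'),cv2.imread('pics/w4.png'))],(.554,.320,-23)))
plan([.554,.32,.125,157])
E
```

```text
check large (array([ 0.61427412,  0.21339403, 18.3461285 ]), np.float64(-116.9123667827835))
(array([  0.55060837,   0.31800721, -38.8281847 ]), np.float64(-119.37065882555898)) (array([  0.55021022,   0.31600595, -40.16275459]), np.float64(-84.571284954913))
t 25.0 tcp [0.5527 0.3181 0.25  ] f [0.5 0.3 0.3] open 0.0599 gf 0.0 q [ 0.42  0.29  0.03  1.31 -0.    0.82]
[0.554, 0.32, 0.125, 157] slide [-0.0013, 0.008, 0.4166] rot [-0.0021, 0.0004, -0.0003]
```

```bash
python3 - <<'E'
from h import *
plan([.551,.318,.1255,141],[.551,.318,.32,141],[.46,.14,.32,155])
E
```

```text
t 25.0 tcp [0.5527 0.3181 0.25  ] f [0.5 0.3 0.3] open 0.0599 gf 0.0 q [ 0.42  0.29  0.03  1.31 -0.    0.82]
[0.551, 0.318, 0.1255, 141] slide [0.0053, -0.002, 0.415] rot [-0.002, 0.0007, 0.3552]
[0.551, 0.318, 0.32, 141] slide [0.0, 0.0, -0.6483] rot [0.0, 0.0, 0.0]
[0.46, 0.14, 0.32, 155] slide [-0.1377, -0.652, 0.0] rot [0.0, 0.0, -0.3111]
```

Call:
send_rows(
  steps=[
    {"slide":[0.005,-0.002,0],"rotation":[0,0,0.15]},
    {"slide":[0.005,-0.002,0.05],"rotation":[0,0,0.3]},
    {"slide":[0.005,-0.002,0.12],"rotation":[0,0,0.355]},
    {"slide":[0.005,-0.002,0.2],"rotation":[0,0,0.355]},
    {"slide":[0.005,-0.002,0.28],"rotation":[0,0,0.355]},
    {"slide":[0.005,-0.002,0.36],"rotation":[0,0,0.355]},
    {"slide":[0.005,-0.002,0.413],"rotation":[0,0,0.355]},
    {"slide":[0.005,-0.002,0.413],"rotation":[0,0,0.355]},
  ],
)

```text
time_s: 25.8
tcp_pos: [0.5493, 0.3162, 0.124]
tool_rot: [0.335, 0.942, -0.002, -0.002]
ft_force: [-0.9, -1.1, -0.1]
opening: 0.0596
grasp_force: 0.0
```

Call:
send_rows(
  steps=[
    {"slide":[0,0,0],"rotation":[0,0,0]},
    {"slide":[0,0,0],"rotation":[0,0,0]},
    {"slide":[0,0,0],"rotation":[0,0,0]},
    {"slide":[0,0,0],"rotation":[0,0,0]},
    {"slide":[0,0,0],"rotation":[0,0,0]},
    {"slide":[0,0,0],"rotation":[0,0,0]},
    {"slide":[0,0,0],"rotation":[0,0,0]},
    {"slide":[0,0,0],"rotation":[0,0,0]},
  ],
  claw=1,
  grip_force=90,
)

```text
time_s: 26.6
tcp_pos: [0.5526, 0.3188, 0.1287]
tool_rot: [0.334, 0.943, 0.0, 0.002]
ft_force: [0.7, -2.8, 5.6]
opening: 0.0343
grasp_force: 89.7
```

```bash
python3 - <<'E'
from fit import *
i,w=shot('w10')
print(fit('medium',[(i,w)],(.551,.318,-39),dyaw=10))
plan([.551,.318,.33,141])
E
```

```text
(array([  0.55170075,   0.31931525, -35.439038  ]), np.float64(-98.40516145830395))
t 26.65 tcp [0.5526 0.3189 0.1287] f [ 0.9 -4.1  6.8] open 0.0346 gf 89.7 q [ 0.42  0.36 -0.13  1.07 -0.    1.1 ]
[0.551, 0.318, 0.33, 141] slide [-0.0004, -0.0042, -0.6712] rot [0.0025, 0.005, -0.0002]
```

Call:
send_rows(
  steps=[
    {"slide":[0,0,-0.03],"rotation":[0,0,0]},
    {"slide":[0,0,-0.1],"rotation":[0,0,0]},
    {"slide":[0,0,-0.2],"rotation":[0,0,0]},
    {"slide":[0,0,-0.32],"rotation":[0,0,0]},
    {"slide":[0,0,-0.44],"rotation":[0,0,0]},
    {"slide":[0,0,-0.56],"rotation":[0,0,0]},
    {"slide":[0,0,-0.64],"rotation":[0,0,0]},
    {"slide":[0,0,-0.67],"rotation":[0,0,0]},
  ],
)

```text
time_s: 27.45
tcp_pos: [0.5517, 0.3202, 0.3311]
tool_rot: [0.333, 0.943, 0.002, 0.002]
ft_force: [0.4, 0.7, -1.8]
opening: 0.0343
grasp_force: 90.0
```

```bash
python3 - <<'E'
from fit import *
A=np.array([.5955,-.062]);a=np.radians(174);P=lambda r_:(A+r_*np.array([np.cos(a),np.sin(a)])).tolist()
i0,w0=load('w10'),cv2.imread('pics/w10.png'); i,w=shot('w11')
o=monitor.get_obs()
# pose of dipper in tool via fit after lifting: shift D z
dz=o['tcp_pos'][2]-.128
zs=D['medium']; D['medium']=(zs[0],zs[1]+dz,zs[2],zs[3]+dz); print(fit('medium',[(i,w)],(.552,.319,-37),dyaw=10),dz)
plan([.47,.12,.33,157],P(.13)+[.33,174],P(.13)+[.2375,174])
E
```

```text
(array([  0.5509395 ,   0.32069932, -35.90632786]), np.float64(-94.12517734735877)) 0.20291582879182146
t 27.5 tcp [0.5517 0.3201 0.3309] f [ 0.6  0.3 -0.4] open 0.0347 gf 90.0 q [0.42 0.26 0.17 1.47 0.   1.1 ]
[0.47, 0.12, 0.33, 157] slide [-0.2076, -0.6898, 0.0002] rot [0.0056, 0.0034, -0.3548]
[0.46621215360212453, -0.048411299775205016, 0.33, 174] slide [-0.2077, -0.5217, 0.0] rot [0.0, 0.0, -0.3778]
[0.46621215360212453, -0.048411299775205016, 0.2375, 174] slide [0.0, 0.0, 0.3083] rot [0.0, 0.0, 0.0]
```

Call:
send_rows(
  steps=[
    {"slide":[-0.02,-0.05,0],"rotation":[0,0,-0.03]},
    {"slide":[-0.05,-0.15,0],"rotation":[0,0,-0.08]},
    {"slide":[-0.08,-0.26,0],"rotation":[0,0,-0.14]},
    {"slide":[-0.115,-0.38,0],"rotation":[0,0,-0.2]},
    {"slide":[-0.15,-0.5,0],"rotation":[0,0,-0.26]},
    {"slide":[-0.18,-0.6,0],"rotation":[0,0,-0.32]},
    {"slide":[-0.2,-0.67,0],"rotation":[0.003,0.002,-0.355]},
    {"slide":[-0.208,-0.69,0],"rotation":[0.003,0.002,-0.355]},
  ],
)

```text
time_s: 28.3
tcp_pos: [0.467, 0.1176, 0.3256]
tool_rot: [0.2, 0.98, -0.002, -0.003]
ft_force: [0.6, 0.3, -2.4]
opening: 0.0347
grasp_force: 90.3
```

Call:
send_rows(
  steps=[
    {"slide":[-0.02,-0.05,0],"rotation":[0,0,-0.04]},
    {"slide":[-0.055,-0.14,0],"rotation":[0,0,-0.1]},
    {"slide":[-0.095,-0.24,0],"rotation":[0,0,-0.17]},
    {"slide":[-0.135,-0.34,0],"rotation":[0,0,-0.24]},
    {"slide":[-0.17,-0.43,0],"rotation":[0,0,-0.31]},
    {"slide":[-0.2,-0.5,0],"rotation":[0,0,-0.37]},
    {"slide":[-0.208,-0.522,0],"rotation":[0,0,-0.378]},
    {"slide":[-0.208,-0.522,0],"rotation":[0,0,-0.378]},
  ],
)

```text
time_s: 29.1
tcp_pos: [0.4652, -0.0495, 0.3267]
tool_rot: [0.053, 0.999, -0.0, -0.002]
ft_force: [0.3, -0.1, -2.9]
opening: 0.0344
grasp_force: 90.5
```

```bash
python3 - <<'E'
from fit import *
A=np.array([.5955,-.062]);a=np.radians(174);P=lambda r_:(A+r_*np.array([np.cos(a),np.sin(a)])).tolist()
plan(P(.13)+[.238,174],P(.054)+[.238,174],P(.054)+[.175,174])
E
```

```text
t 29.1 tcp [ 0.4652 -0.0495  0.3267] f [ 0.3 -0.1 -2.9] open 0.0344 gf 90.5 q [-0.24 -0.04 -0.19  1.43 -0.   -0.14]
[0.46621215360212453, -0.048411299775205016, 0.238, 174] slide [-0.004, 0.0042, 0.2957] rot [-0.0007, -0.0049, -0.0029]
[0.5417958176501133, -0.0563554629835467, 0.238, 174] slide [-0.2533, 0.0, 0.0] rot [0.0, 0.0, 0.0]
[0.5417958176501133, -0.0563554629835467, 0.175, 174] slide [0.0, 0.0, 0.21] rot [0.0, 0.0, 0.0]
```

Call:
send_rows(
  steps=[
    {"slide":[-0.003,0.003,0.03],"rotation":[0,-0.004,0]},
    {"slide":[-0.003,0.003,0.08],"rotation":[0,-0.004,0]},
    {"slide":[-0.003,0.003,0.14],"rotation":[0,-0.004,0]},
    {"slide":[-0.003,0.003,0.2],"rotation":[0,-0.004,0]},
    {"slide":[-0.003,0.003,0.25],"rotation":[0,-0.004,0]},
    {"slide":[-0.003,0.003,0.28],"rotation":[0,-0.004,0]},
    {"slide":[-0.003,0.003,0.29],"rotation":[0,-0.004,0]},
    {"slide":[-0.003,0.003,0.29],"rotation":[0,-0.004,0]},
  ],
)

```text
time_s: 29.9
tcp_pos: [0.466, -0.0482, 0.2404]
tool_rot: [0.052, 0.999, -0.001, 0.0]
ft_force: [-0.2, 0.3, -1.8]
opening: 0.0342
grasp_force: 90.5
```

```bash
python3 - <<'E'
from fit import *
A=np.array([.5955,-.062]);a=np.radians(174);P=lambda r_:(A+r_*np.array([np.cos(a),np.sin(a)])).tolist()
plan(P(.054)+[.238,174],P(.054)+[.175,174])
E
```

```text
t 29.9 tcp [ 0.466  -0.0482  0.2404] f [-0.2  0.3 -1.8] open 0.0342 gf 90.5 q [-0.24 -0.01 -0.34  1.24 -0.   -0.14]
[0.5417958176501133, -0.0563554629835467, 0.238, 174] slide [-0.2543, -0.0007, 0.0083] rot [-0.0018, 0.0005, 0.0008]
[0.5417958176501133, -0.0563554629835467, 0.175, 174] slide [0.0, 0.0, 0.21] rot [0.0, 0.0, 0.0]
```

Call:
send_rows(
  steps=[
    {"slide":[-0.03,0,0.006],"rotation":[0,0,0]},
    {"slide":[-0.07,0,0.006],"rotation":[0,0,0]},
    {"slide":[-0.11,0,0.006],"rotation":[0,0,0]},
    {"slide":[-0.15,0,0.006],"rotation":[0,0,0]},
    {"slide":[-0.19,0,0.006],"rotation":[0,0,0]},
    {"slide":[-0.23,0,0.006],"rotation":[0,0,0]},
    {"slide":[-0.254,0,0.006],"rotation":[0,0,0]},
    {"slide":[-0.254,0,0.006],"rotation":[0,0,0]},
  ],
)

```text
time_s: 30.7
tcp_pos: [0.5431, -0.057, 0.2389]
tool_rot: [0.052, 0.999, -0.001, 0.001]
ft_force: [-1.1, -0.6, -2.4]
opening: 0.0345
grasp_force: 90.5
```

Call:
send_rows(
  steps=[
    {"slide":[0,0,0.02],"rotation":[0,0,0]},
    {"slide":[0,0,0.05],"rotation":[0,0,0]},
    {"slide":[0,0,0.08],"rotation":[0,0,0]},
    {"slide":[0,0,0.11],"rotation":[0,0,0]},
    {"slide":[0,0,0.14],"rotation":[0,0,0]},
    {"slide":[0,0,0.165],"rotation":[0,0,0]},
    {"slide":[0,0,0.18],"rotation":[0,0,0]},
    {"slide":[0,0,0.18],"rotation":[0,0,0]},
  ],
)

```text
time_s: 31.5
tcp_pos: [0.5412, -0.0568, 0.1841]
tool_rot: [0.052, 0.999, -0.001, -0.0]
ft_force: [-0.7, 0.3, -2.5]
opening: 0.0344
grasp_force: 90.7
```

```bash
python3 - <<'E'
from fit import *
plan([.5418,-.0564,.168,174]); print(monitor.get_obs()['moment'])
E
```

```text
t 31.5 tcp [ 0.5412 -0.0568  0.1841] f [-0.7  0.3 -2.5] open 0.0344 gf 90.7 q [-0.22  0.16 -0.27  1.14 -0.   -0.12]
[0.5418, -0.0564, 0.168, 174] slide [-0.0019, 0.0014, 0.0537] rot [-0.0019, -0.0011, -0.0001]
[-0.00456822  0.08881571  0.04279773]
```

Call:
send_rows(
  steps=[
    {"slide":[0,0,0.01],"rotation":[0,0,0]},
    {"slide":[0,0,0.02],"rotation":[0,0,0]},
    {"slide":[0,0,0.03],"rotation":[0,0,0]},
    {"slide":[0,0,0.038],"rotation":[0,0,0]},
    {"slide":[0,0,0.044],"rotation":[0,0,0]},
    {"slide":[0,0,0.048],"rotation":[0,0,0]},
    {"slide":[0,0,0.048],"rotation":[0,0,0]},
    {"slide":[0,0,0.048],"rotation":[0,0,0]},
  ],
)

```text
time_s: 32.3
tcp_pos: [0.542, -0.057, 0.1707]
tool_rot: [0.052, 0.999, -0.001, 0.0]
ft_force: [-0.9, -0.3, -2.5]
opening: 0.0346
grasp_force: 90.6
```

```bash
python3 - <<'E'
from fit import *
plan([.5418,-.0564,.168,174]); print(monitor.get_obs()['moment'])
E
```

```text
t 32.3 tcp [ 0.542  -0.057   0.1707] f [-0.9 -0.3 -2.5] open 0.0346 gf 90.6 q [-0.22  0.18 -0.29  1.11 -0.   -0.12]
[0.5418, -0.0564, 0.168, 174] slide [0.0008, 0.0019, 0.0089] rot [-0.0023, 0.0013, -0.0002]
[ 0.02076181 -0.05153403  0.01539184]
```

Call:
send_rows(
  steps=[
    {"slide":[0,0,0.004],"rotation":[0,0,0]},
    {"slide":[0,0,0.007],"rotation":[0,0,0]},
    {"slide":[0,0,0.01],"rotation":[0,0,0]},
    {"slide":[0,0,0.013],"rotation":[0,0,0]},
    {"slide":[0,0,0.014],"rotation":[0,0,0]},
    {"slide":[0,0,0.014],"rotation":[0,0,0]},
    {"slide":[0,0,0.014],"rotation":[0,0,0]},
    {"slide":[0,0,0.014],"rotation":[0,0,0]},
  ],
)

```text
time_s: 33.1
tcp_pos: [0.542, -0.057, 0.1669]
tool_rot: [0.052, 0.999, -0.001, 0.001]
ft_force: [-1.2, -0.2, 3.7]
opening: 0.0345
grasp_force: 91.0
```

```bash
python3 - <<'E'
from fit import *
plan([.5418,-.0564,.168,174]); print(monitor.get_obs()['moment'])
E
```

```text
t 33.1 tcp [ 0.542  -0.057   0.1669] f [-1.2 -0.2  3.7] open 0.0345 gf 91.0 q [-0.22  0.18 -0.29  1.1  -0.   -0.12]
[0.5418, -0.0564, 0.168, 174] slide [0.0009, 0.0018, -0.0037] rot [-0.0023, 0.0017, -0.0001]
[ 0.04931438  0.38679747 -0.00205137]
```

Call:
send_rows(
  steps=[
    {"slide":[0,0,-0.001],"rotation":[0,0,0]},
    {"slide":[0,0,-0.001],"rotation":[0,0,0]},
    {"slide":[0,0,-0.001],"rotation":[0,0,0]},
    {"slide":[0,0,-0.001],"rotation":[0,0,0]},
    {"slide":[0,0,-0.001],"rotation":[0,0,0]},
    {"slide":[0,0,-0.001],"rotation":[0,0,0]},
    {"slide":[0,0,-0.001],"rotation":[0,0,0]},
    {"slide":[0,0,-0.001],"rotation":[0,0,0]},
  ],
  claw=0.3,
)

```text
time_s: 33.9
tcp_pos: [0.542, -0.057, 0.1668]
tool_rot: [0.052, 0.999, -0.001, 0.001]
ft_force: [-0.3, -0.3, 0.7]
opening: 0.0598
grasp_force: 0.0
```

Call:
send_rows(
  steps=[
    {"slide":[0,0,0],"rotation":[0,0,0]},
    {"slide":[0,0,-0.03],"rotation":[0,0,0]},
    {"slide":[0,0,-0.07],"rotation":[0,0,0]},
    {"slide":[0,0,-0.14],"rotation":[0,0,0]},
    {"slide":[0,0,-0.24],"rotation":[0,0,0]},
    {"slide":[0,0,-0.34],"rotation":[0,0,0]},
    {"slide":[0,0,-0.4],"rotation":[0,0,0]},
    {"slide":[0,0,-0.4],"rotation":[0,0,0]},
  ],
)

```text
time_s: 34.7
tcp_pos: [0.5443, -0.0573, 0.2917]
tool_rot: [0.052, 0.999, -0.002, 0.005]
ft_force: [0.6, 0.2, 0.4]
opening: 0.0594
grasp_force: 0.0
```

```bash
python3 - <<'E'
from fit import *
s,im=shot('s12','scene'); d,sd=shot('d12','side'); i,w=shot('w12')
# fit hung dippers' rim/handle with z shift
for n,zt,r_ in (('large',.202,.036),('medium',.203,.054)):
    b=D[n]; z=zt-b[3]; D[n]=(b[0],b[1]+z,b[2],zt)
    x=np.array([.5955,-.062])+r_*np.array([np.cos(np.radians(174)),np.sin(np.radians(174))])
    print(n,fit(n,[(i,w)],(*x,-6),dyaw=15),'expected',x); D[n]=b
print('small',fit('small',[(s,im),(load('w2'),cv2.imread('pics/w2.png'))],(.440,.174,15),dyaw=40),fit('small',[(load('w2'),cv2.imread('pics/w2.png'))],(.440,.174,15),dyaw=40),fit('small',[(load('scene0') if 0 else s,im)],(.440,.174,15),dyaw=40))
plan([.5,.1,.29,185],[.42,.16,.23,190])
E
```

```text
large (array([ 0.57061586, -0.04857175,  5.51565795]), np.float64(-45.870699873852416)) expected [ 0.55969721 -0.05823698]
medium (array([  0.55152641,  -0.04435547, -12.47705027]), np.float64(-40.631424954668006)) expected [ 0.54179582 -0.05635546]
small (array([  0.43846664,   0.16504968, -24.69961069]), np.float64(-157.94903480637066)) (array([0.43981797, 0.17639175, 9.92794017]), np.float64(-43.90121296216286)) (array([  0.43693016,   0.16419377, -21.48908438]), np.float64(-116.37619803113614))
t 34.85 tcp [ 0.5414 -0.0566  0.2863] f [-0.1 -0.4 -0.2] open 0.06 gf 0.0 q [-0.22  0.11 -0.12  1.35 -0.   -0.12]
[0.5, 0.1, 0.29, 185] slide [0.192, 0.5047, -0.0133] rot [-0.0021, 0.0002, -0.2446]
[0.42, 0.16, 0.23, 190] slide [0.2482, 0.2225, 0.2] rot [0.0, 0.0, -0.1111]
```

Call:
send_rows(
  steps=[
    {"slide":[0.015,0.05,-0.013],"rotation":[0,0,0.02]},
    {"slide":[0.05,0.14,-0.013],"rotation":[0,0,0.05]},
    {"slide":[0.09,0.24,-0.013],"rotation":[0,0,0.08]},
    {"slide":[0.13,0.34,-0.013],"rotation":[0,0,0.11]},
    {"slide":[0.17,0.44,-0.013],"rotation":[0,0,0.14]},
    {"slide":[0.192,0.5,-0.013],"rotation":[0,0,0.156]},
    {"slide":[0.192,0.5,-0.013],"rotation":[0,0,0.156]},
    {"slide":[0.192,0.5,-0.013],"rotation":[0,0,0.156]},
  ],
)

```text
time_s: 35.65
tcp_pos: [0.4995, 0.0984, 0.2891]
tool_rot: [0.113, 0.994, -0.001, -0.001]
ft_force: [0.3, -0.3, 0.9]
opening: 0.0596
grasp_force: 0.0
```

```bash
python3 - <<'E'
from fit import *
plan([.437,.167,.23,167])
i,w=shot('w13'); print(fit('small',[(i,w)],(.438,.170,0),dyaw=45),proj(i,[.438,.168,.149]))
E
```

```text
t 35.65 tcp [0.4995 0.0984 0.2891] f [ 0.3 -0.3  0.9] open 0.0596 gf 0.0 q [ 0.07  0.05 -0.18  1.35 -0.    0.3 ]
[0.437, 0.167, 0.23, 167] slide [0.2543, 0.1766, 0.1966] rot [-0.0035, -0.001, 0.0008]
(array([  0.43836954,   0.16402102, -27.11532308]), np.float64(-104.90414915859535)) [348.43828511 100.91499585]
```

Call:
send_rows(
  steps=[
    {"slide":[0.03,0.02,0.02],"rotation":[0,0,0.05]},
    {"slide":[0.08,0.05,0.06],"rotation":[0,0,0.12]},
    {"slide":[0.13,0.09,0.1],"rotation":[0,0,0.2]},
    {"slide":[0.18,0.13,0.14],"rotation":[0,0,0.27]},
    {"slide":[0.22,0.155,0.17],"rotation":[0,0,0.29]},
    {"slide":[0.251,0.168,0.196],"rotation":[0,0,0.29]},
    {"slide":[0.251,0.168,0.196],"rotation":[0,0,0.29]},
    {"slide":[0.251,0.168,0.196],"rotation":[0,0,0.29]},
  ],
)

```text
time_s: 36.5
tcp_pos: [0.4388, 0.1639, 0.2314]
tool_rot: [0.226, 0.974, -0.001, 0.001]
ft_force: [0.8, -0.4, 0.1]
opening: 0.0599
grasp_force: 0.0
```

```bash
python3 - <<'E'
from fit import *
i,w=shot('w14'); v,c=fit('small',[(i,w)],(.438,.165,-25),dyaw=25); print(v,c)
plan([v[0],v[1],.1135,180+v[2]])
E
```

```text
[  0.43852851   0.16818357 -19.92441274] -119.86313293750815
t 36.55 tcp [0.4392 0.1639 0.2318] f [-0.4 -0.1  0. ] open 0.06 gf 0.0 q [ 0.22 -0.   -0.35  1.22 -0.    0.68]
[np.float64(0.43852851109801827), np.float64(0.16818356594058378), 0.1135, np.float64(160.07558725896493)] slide [0.0094, 0.012, 0.3945] rot [-0.0013, 0.0033, -0.1376]
```

Call:
send_rows(
  steps=[
    {"slide":[0.009,0.01,0.02],"rotation":[0,0.003,-0.12]},
    {"slide":[0.009,0.01,0.07],"rotation":[0,0.003,-0.12]},
    {"slide":[0.009,0.01,0.14],"rotation":[0,0.003,-0.12]},
    {"slide":[0.009,0.01,0.21],"rotation":[0,0.003,-0.12]},
    {"slide":[0.009,0.01,0.28],"rotation":[0,0.003,-0.12]},
    {"slide":[0.009,0.01,0.35],"rotation":[0,0.003,-0.12]},
    {"slide":[0.009,0.01,0.393],"rotation":[0,0.003,-0.12]},
    {"slide":[0.009,0.01,0.393],"rotation":[0,0.003,-0.12]},
  ],
)

```text
time_s: 37.35
tcp_pos: [0.4365, 0.1674, 0.1121]
tool_rot: [0.18, 0.984, -0.001, -0.002]
ft_force: [-0.1, -0.1, -0.1]
opening: 0.0599
grasp_force: 0.0
```

Call:
send_rows(
  steps=[
    {"slide":[0,0,0],"rotation":[0,0,0]},
    {"slide":[0,0,0],"rotation":[0,0,0]},
    {"slide":[0,0,0],"rotation":[0,0,0]},
    {"slide":[0,0,0],"rotation":[0,0,0]},
    {"slide":[0,0,0],"rotation":[0,0,0]},
    {"slide":[0,0,0],"rotation":[0,0,0]},
    {"slide":[0,0,0],"rotation":[0,0,0]},
    {"slide":[0,0,0],"rotation":[0,0,0]},
  ],
  claw=1,
  grip_force=80,
)

```text
time_s: 38.15
tcp_pos: [0.4391, 0.1683, 0.1151]
tool_rot: [0.179, 0.984, -0.0, 0.001]
ft_force: [0.1, -1.2, 5.8]
opening: 0.0351
grasp_force: 79.6
```

```bash
python3 - <<'E'
from fit import *
i,w=shot('w15'); print(fit('small',[(i,w)],(.4385,.167,-21),dyaw=15))
plan([.4385,.167,.33,159])
E
```

```text
(array([  0.43937218,   0.16767545, -22.70953781]), np.float64(-103.09465880232415))
t 38.2 tcp [0.4391 0.1683 0.1151] f [ 0.3 -1.8  5.9] open 0.0351 gf 79.6 q [ 0.23  0.1  -0.51  0.96 -0.    0.59]
[0.4385, 0.167, 0.33, 159] slide [-0.0016, -0.0046, -0.7162] rot [0.0003, 0.0034, 0.0072]
```

Gripped. Lift, then transport to the front of the hook.

Call:
send_rows(
  steps=[
    {"slide":[0,0,-0.03],"rotation":[0,0,0]},
    {"slide":[0,0,-0.1],"rotation":[0,0,0]},
    {"slide":[0,0,-0.21],"rotation":[0,0,0]},
    {"slide":[0,0,-0.33],"rotation":[0,0,0]},
    {"slide":[0,0,-0.45],"rotation":[0,0,0]},
    {"slide":[0,0,-0.57],"rotation":[0,0,0]},
    {"slide":[0,0,-0.66],"rotation":[0,0,0]},
    {"slide":[0,0,-0.7],"rotation":[0,0,0]},
  ],
)

```text
time_s: 39.0
tcp_pos: [0.4384, 0.1687, 0.3267]
tool_rot: [0.179, 0.984, 0.001, 0.001]
ft_force: [-0.1, 0.0, -0.9]
opening: 0.0351
grasp_force: 79.8
```

```bash
python3 - <<'E'
from fit import *
A=np.array([.5955,-.062]);a=np.radians(174);P=lambda r_:(A+r_*np.array([np.cos(a),np.sin(a)])).tolist()
plan(P(.135)+[.32,174],P(.135)+[.238,174])
E
```

```text
t 39.0 tcp [0.4384 0.1687 0.3267] f [-0.1  0.  -0.9] open 0.0351 gf 79.8 q [ 0.23 -0.04 -0.19  1.42 -0.    0.59]
[0.4612395441252831, -0.047888657458866744, 0.32, 174] slide [-0.326, -0.6487, 0.0221] rot [0.0015, 0.0034, -0.3259]
[0.4612395441252831, -0.047888657458866744, 0.238, 174] slide [0.0, 0.0, 0.2733] rot [0.0, 0.0, 0.0]
```

Call:
send_rows(
  steps=[
    {"slide":[-0.025,-0.05,0],"rotation":[0,0,-0.03]},
    {"slide":[-0.07,-0.14,0.01],"rotation":[0,0,-0.08]},
    {"slide":[-0.125,-0.25,0.02],"rotation":[0,0,-0.13]},
    {"slide":[-0.18,-0.36,0.02],"rotation":[0,0,-0.19]},
    {"slide":[-0.235,-0.47,0.02],"rotation":[0,0,-0.25]},
    {"slide":[-0.285,-0.57,0.02],"rotation":[0,0,-0.3]},
    {"slide":[-0.315,-0.63,0.02],"rotation":[0,0.003,-0.326]},
    {"slide":[-0.326,-0.649,0.02],"rotation":[0,0.003,-0.326]},
  ],
)

```text
time_s: 39.8
tcp_pos: [0.4596, -0.0499, 0.3164]
tool_rot: [0.054, 0.999, -0.0, -0.003]
ft_force: [-0.4, -0.1, -1.4]
opening: 0.0348
grasp_force: 80.0
```

Call:
send_rows(
  steps=[
    {"slide":[0,0,0.02],"rotation":[0,0,0]},
    {"slide":[0,0,0.07],"rotation":[0,0,0]},
    {"slide":[0,0,0.13],"rotation":[0,0,0]},
    {"slide":[0,0,0.19],"rotation":[0,0,0]},
    {"slide":[0,0,0.23],"rotation":[0,0,0]},
    {"slide":[0,0,0.26],"rotation":[0,0,0]},
    {"slide":[0,0,0.27],"rotation":[0,0,0]},
    {"slide":[0,0,0.27],"rotation":[0,0,0]},
  ],
)

```text
time_s: 40.6
tcp_pos: [0.4599, -0.0481, 0.2365]
tool_rot: [0.052, 0.999, -0.0, -0.002]
ft_force: [-0.0, -0.2, -0.9]
opening: 0.035
grasp_force: 80.0
```

```bash
python3 - <<'E'
from fit import *
A=np.array([.5955,-.062]);a=np.radians(174);P=lambda r_:(A+r_*np.array([np.cos(a),np.sin(a)])).tolist()
plan(P(.072)+[.238,174],P(.072)+[.184,174])
E
```

```text
t 40.6 tcp [ 0.4599 -0.0481  0.2365] f [-0.  -0.2 -0.9] open 0.035 gf 80.0 q [-0.24 -0.01 -0.35  1.24 -0.   -0.14]
[0.5238944235334844, -0.05447395064472893, 0.238, 174] slide [-0.2142, 0.0011, -0.0059] rot [-0.0007, -0.005, 0.0004]
[0.5238944235334844, -0.05447395064472893, 0.184, 174] slide [0.0, 0.0, 0.18] rot [0.0, 0.0, 0.0]
```

Call:
send_rows(
  steps=[
    {"slide":[-0.03,0.001,0],"rotation":[0,-0.004,0]},
    {"slide":[-0.065,0.001,0],"rotation":[0,-0.004,0]},
    {"slide":[-0.1,0.001,0],"rotation":[0,-0.004,0]},
    {"slide":[-0.135,0.001,0],"rotation":[0,-0.004,0]},
    {"slide":[-0.17,0.001,0],"rotation":[0,-0.004,0]},
    {"slide":[-0.2,0.001,0],"rotation":[0,-0.004,0]},
    {"slide":[-0.214,0.001,0],"rotation":[0,-0.004,0]},
    {"slide":[-0.214,0.001,0],"rotation":[0,-0.004,0]},
  ],
)

```text
time_s: 41.4
tcp_pos: [0.5245, -0.055, 0.2363]
tool_rot: [0.052, 0.999, -0.0, -0.0]
ft_force: [-0.8, 0.5, -0.6]
opening: 0.0349
grasp_force: 80.0
```

Call:
send_rows(
  steps=[
    {"slide":[0,0,0.02],"rotation":[0,0,0]},
    {"slide":[0,0,0.05],"rotation":[0,0,0]},
    {"slide":[0,0,0.08],"rotation":[0,0,0]},
    {"slide":[0,0,0.11],"rotation":[0,0,0]},
    {"slide":[0,0,0.14],"rotation":[0,0,0]},
    {"slide":[0,0,0.165],"rotation":[0,0,0]},
    {"slide":[0,0,0.178],"rotation":[0,0,0]},
    {"slide":[0,0,0.178],"rotation":[0,0,0]},
  ],
)

```text
time_s: 42.2
tcp_pos: [0.5235, -0.0548, 0.1823]
tool_rot: [0.052, 0.999, -0.0, -0.001]
ft_force: [0.7, 0.7, -1.1]
opening: 0.0353
grasp_force: 80.0
```

```bash
python3 - <<'E'
from fit import *
plan([.524,-.0545,.171,174]); print(monitor.get_obs()['moment'])
E
```

```text
t 42.2 tcp [ 0.5235 -0.0548  0.1823] f [ 0.7  0.7 -1.1] open 0.0353 gf 80.0 q [-0.23  0.14 -0.31  1.13 -0.   -0.12]
[0.524, -0.0545, 0.171, 174] slide [-0.0016, 0.0011, 0.0376] rot [-0.0007, -0.002, -0.0001]
[0.02285843 0.00103731 0.00122516]
```

Call:
send_rows(
  steps=[
    {"slide":[0,0,0.01],"rotation":[0,0,0]},
    {"slide":[0,0,0.018],"rotation":[0,0,0]},
    {"slide":[0,0,0.026],"rotation":[0,0,0]},
    {"slide":[0,0,0.033],"rotation":[0,0,0]},
    {"slide":[0,0,0.038],"rotation":[0,0,0]},
    {"slide":[0,0,0.042],"rotation":[0,0,0]},
    {"slide":[0,0,0.042],"rotation":[0,0,0]},
    {"slide":[0,0,0.042],"rotation":[0,0,0]},
  ],
)

```text
time_s: 43.0
tcp_pos: [0.5238, -0.0549, 0.1704]
tool_rot: [0.052, 0.999, -0.0, -0.0]
ft_force: [0.1, -0.7, -1.0]
opening: 0.0352
grasp_force: 80.0
```

```bash
python3 - <<'E'
from fit import *
plan([.524,-.0545,.167,174]); print(monitor.get_obs()['moment'])
E
```

```text
t 43.0 tcp [ 0.5238 -0.0549  0.1704] f [ 0.1 -0.7 -1. ] open 0.0352 gf 80.0 q [-0.23  0.14 -0.32  1.1  -0.   -0.12]
[0.524, -0.0545, 0.167, 174] slide [-0.0005, 0.0013, 0.0114] rot [-0.0009, -0.0007, -0.0001]
[ 0.01042477 -0.04839696 -0.03209447]
```

Call:
send_rows(
  steps=[
    {"slide":[0,0,0.004],"rotation":[0,0,0]},
    {"slide":[0,0,0.007],"rotation":[0,0,0]},
    {"slide":[0,0,0.009],"rotation":[0,0,0]},
    {"slide":[0,0,0.011],"rotation":[0,0,0]},
    {"slide":[0,0,0.012],"rotation":[0,0,0]},
    {"slide":[0,0,0.012],"rotation":[0,0,0]},
    {"slide":[0,0,0.012],"rotation":[0,0,0]},
    {"slide":[0,0,0.012],"rotation":[0,0,0]},
  ],
)

```text
time_s: 43.8
tcp_pos: [0.5239, -0.0549, 0.1668]
tool_rot: [0.052, 0.999, -0.0, -0.0]
ft_force: [-0.5, 0.1, -0.7]
opening: 0.035
grasp_force: 80.0
```

```bash
python3 - <<'E'
from fit import *
plan([.524,-.0545,.167,174]); print(monitor.get_obs()['moment'])
E
```

```text
t 43.8 tcp [ 0.5239 -0.0549  0.1668] f [-0.5  0.1 -0.7] open 0.035 gf 80.0 q [-0.23  0.15 -0.33  1.1  -0.   -0.12]
[0.524, -0.0545, 0.167, 174] slide [-0.0003, 0.0013, -0.0006] rot [-0.0009, -0.0006, -0.0001]
[-0.01330094 -0.08460078 -0.01215881]
```

Not yet resting; a little lower.

Call:
send_rows(
  steps=[
    {"slide":[0,0,0.003],"rotation":[0,0,0]},
    {"slide":[0,0,0.005],"rotation":[0,0,0]},
    {"slide":[0,0,0.007],"rotation":[0,0,0]},
    {"slide":[0,0,0.009],"rotation":[0,0,0]},
    {"slide":[0,0,0.01],"rotation":[0,0,0]},
    {"slide":[0,0,0.01],"rotation":[0,0,0]},
    {"slide":[0,0,0.01],"rotation":[0,0,0]},
    {"slide":[0,0,0.01],"rotation":[0,0,0]},
  ],
)

```text
time_s: 44.6
tcp_pos: [0.5239, -0.0549, 0.1642]
tool_rot: [0.052, 0.999, -0.0, -0.0]
ft_force: [-1.8, 0.7, 5.4]
opening: 0.0354
grasp_force: 80.3
```

```bash
python3 - <<'E'
from fit import *
plan([.524,-.0545,.167,174]); print(monitor.get_obs()['moment'])
E
```

```text
t 44.6 tcp [ 0.5239 -0.0549  0.1642] f [-1.8  0.7  5.4] open 0.0354 gf 80.3 q [-0.23  0.15 -0.33  1.09 -0.   -0.12]
[0.524, -0.0545, 0.167, 174] slide [-0.0002, 0.0013, -0.0092] rot [-0.001, -0.0002, -0.0001]
[ 0.02286393  0.35217731 -0.04546766]
```

Call:
send_rows(
  steps=[
    {"slide":[0,0,-0.001],"rotation":[0,0,0]},
    {"slide":[0,0,-0.001],"rotation":[0,0,0]},
    {"slide":[0,0,-0.001],"rotation":[0,0,0]},
    {"slide":[0,0,-0.001],"rotation":[0,0,0]},
    {"slide":[0,0,-0.001],"rotation":[0,0,0]},
    {"slide":[0,0,-0.001],"rotation":[0,0,0]},
    {"slide":[0,0,-0.001],"rotation":[0,0,0]},
    {"slide":[0,0,-0.001],"rotation":[0,0,0]},
  ],
  claw=0.3,
)

```text
time_s: 45.4
tcp_pos: [0.5239, -0.0549, 0.1641]
tool_rot: [0.052, 0.999, -0.0, -0.0]
ft_force: [0.4, 0.4, -0.5]
opening: 0.0597
grasp_force: 0.0
```

Call:
send_rows(
  steps=[
    {"slide":[0,0,0],"rotation":[0,0,0]},
    {"slide":[0,0,-0.03],"rotation":[0,0,0]},
    {"slide":[0,0,-0.07],"rotation":[0,0,0]},
    {"slide":[0,0,-0.14],"rotation":[0,0,0]},
    {"slide":[0,0,-0.24],"rotation":[0,0,0]},
    {"slide":[0,0,-0.34],"rotation":[0,0,0]},
    {"slide":[0,0,-0.43],"rotation":[0,0,0]},
    {"slide":[0,0,-0.5],"rotation":[0,0,0]},
  ],
)

```text
time_s: 46.2
tcp_pos: [0.5248, -0.055, 0.3178]
tool_rot: [0.052, 0.999, -0.001, 0.002]
ft_force: [-0.1, 0.5, -0.7]
opening: 0.0596
grasp_force: 0.0
```

Call:
send_rows(
  steps=[
    {"slide":[0,0,-0.02],"rotation":[0,0,0]},
    {"slide":[0.1,0,-0.02],"rotation":[0,0,0]},
    {"slide":[0.1,0.1,-0.02],"rotation":[0,0,0]},
    {"slide":[0.1,0.25,-0.02],"rotation":[0,0,0]},
    {"slide":[0.1,0.4,-0.02],"rotation":[0,0,0]},
    {"slide":[0.1,0.55,-0.02],"rotation":[0,0,0]},
    {"slide":[0.1,0.6,-0.02],"rotation":[0,0,0]},
    {"slide":[0.1,0.6,-0.02],"rotation":[0,0,0]},
  ],
)

```text
time_s: 47.0
tcp_pos: [0.5126, 0.129, 0.3195]
tool_rot: [0.051, 0.999, -0.0, -0.001]
ft_force: [0.3, -0.1, 0.8]
opening: 0.0604
grasp_force: 0.0
```

```bash
python3 - <<'E'
from fit import *
s,im=shot('s20','scene'); d,sd=shot('d20','side'); print(monitor.get_obs()['tcp_pos'])
# numeric check: compare projected expected rims/handles (slight tilt) in scene
A=np.array([.5955,-.062]);a=np.radians(174)
def rot(n,r_,zt,tilt):
    x=A+r_*np.array([np.cos(a),np.sin(a)]); R_,zr,hx,z0=D[n]
    t=np.radians(tilt); ds=model(n,0,0,0); out=[]
    for P in ds:
        P=P-[0,0,z0]; P=np.c_[np.cos(t)*P[:,0]-np.sin(t)*P[:,2],P[:,1],np.sin(t)*P[:,0]+np.cos(t)*P[:,2]]
        c,s_=np.cos(np.radians(-6)),np.sin(np.radians(-6)); out.append(np.c_[x[0]+c*P[:,0]-s_*P[:,1],x[1]+s_*P[:,0]+c*P[:,1],P[:,2]+zt])
    return out
gs=[]
for i,m in ((s,im),(d,sd)):
    g=cv2.cvtColor(m,6).astype(float); gs.append((i,cv2.GaussianBlur(g,(0,0),.8)-cv2.GaussianBlur(g,(0,0),5)))
for n,r0 in (('large',.036),('medium',.054),('small',.072)):
    best=[]
    for r_ in np.arange(r0-.008,r0+.0081,.002):
        for zt in (.196,.199,.202,.205,.21,.22,.23):
            for t in range(-2,13):
                best.append((sum(np.mean(map_coordinates(g,[q[:,1],q[:,0]],order=1)) for i,g in gs for q in (pr(i,P) for P in rot(n,r_,zt,t))),round(r_,3),zt,t))
    best.sort(reverse=True); print(n,best[:4])
E
```

```text
[0.51269142 0.12695555 0.31968501]
large [(np.float64(167.45997529619405), np.float64(0.044), 0.196, 8), (np.float64(166.57588579572712), np.float64(0.044), 0.196, 9), (np.float64(163.28367519994103), np.float64(0.044), 0.196, 7), (np.float64(160.2058546748964), np.float64(0.044), 0.196, 10)]
medium [(np.float64(176.3518547685366), np.float64(0.054), 0.196, 11), (np.float64(174.86745684421172), np.float64(0.054), 0.196, 12), (np.float64(172.1920603647952), np.float64(0.056), 0.196, 12), (np.float64(172.05423631708297), np.float64(0.054), 0.196, 10)]
small [(np.float64(222.17487103302776), np.float64(0.072), 0.199, 10), (np.float64(221.72839119948978), np.float64(0.072), 0.199, 9), (np.float64(221.43201924452535), np.float64(0.07), 0.196, 8), (np.float64(221.30178194420876), np.float64(0.07), 0.196, 9)]
```

```bash
cat > f2.py <<'E'
from fit import *
A=np.array([.5955,-.062]);a=np.radians(174)
def rot(n,r_,lat,zt,tilt,yaw,parts=False):
    x=A+r_*np.array([np.cos(a),np.sin(a)])+lat*np.array([-np.sin(a),np.cos(a)]); z0=D[n][3]; t=np.radians(tilt); out=[]
    for P in model(n,0,0,0):
        P=P-[0,0,z0]; P=np.c_[np.cos(t)*P[:,0]-np.sin(t)*P[:,2],P[:,1],np.sin(t)*P[:,0]+np.cos(t)*P[:,2]]
        c,s=np.cos(np.radians(yaw)),np.sin(np.radians(yaw)); out.append(np.c_[x[0]+c*P[:,0]-s*P[:,1],x[1]+s*P[:,0]+c*P[:,1],P[:,2]+zt])
    return out
def run(tag,names=('large','medium','small')):
    gs=[]
    for k,c in (('s','scene'),('d','side')):
        m=cv2.imread(f'pics/{k}{tag}.png'); g=cv2.cvtColor(m,6).astype(float); gs.append((vision.camera_info(c),np.clip(cv2.GaussianBlur(g,(0,0),.8)-cv2.GaussianBlur(g,(0,0),5),-30,40)))
    for n in names:
        f=lambda v:-sum(np.mean(map_coordinates(g,[q[:,1],q[:,0]],order=1)) for i,g in gs for q in (pr(i,P) for P in rot(n,*v)))
        o=differential_evolution(f,[(.022,.09),(-.006,.006),(.192,.212),(-5,20),(-20,8)],seed=2,popsize=20,maxiter=100); print(tag,n,o.x.round(4),o.fun.round(1))
E
python3 - <<'E'
from f2 import *
run('8',('large',)); run('12',('large','medium')); run('20')
E
```

```text
8 large [ 4.1200e-02 -1.1000e-03  1.9720e-01  7.3209e+00 -5.5908e+00] -210.2
12 large [ 4.1500e-02 -3.4000e-03  1.9430e-01  7.4889e+00 -1.8089e+00] -187.9
12 medium [ 4.3100e-02 -1.9000e-03  1.9570e-01  4.9785e+00 -4.0578e+00] -177.2
20 large [ 4.1600e-02 -4.2000e-03  1.9200e-01  7.9071e+00 -1.2168e+00] -170.8
20 medium [ 6.76000e-02 -4.80000e-03  1.93200e-01  1.99991e+01 -1.98296e+01] -168.4
20 small [ 7.5200e-02  5.0000e-03  2.0350e-01  8.9050e+00 -7.0375e+00] -181.2
```

```bash
python3 -c "
from bench import r
print(r.close_job())"
```

```text
the job is handed in; nothing more can be done
None
```

I seated the hook arm fully home on the post and hung the large, middle and small dippers on it in that order. I handed the job in at about 47 s. My last look at a picture was just after the large dipper was hung. For the middle and small dippers I had only force readings and model fits, and the middle one's fit was ambiguous.

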